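Feed a sealed well plate through the one-way flap

TASK

Push the sealed well plate along the feed lane with your fingertips, in under the hanging flap and on until it is home against the stops of the loading bay, then draw your fingers back out so that the flap swings fully shut behind the plate. Only push the plate, keeping it flat on the lane: do not lift or tip it. Leave the bottle, the tube rack and the jar standing where they are.

Things in the scene. Friction and masses are not known exactly. Their poses are not given: they have to be found in the camera images.
- lane: Fixed metal feed lane, open above. Origin on the table (z 0), on the centre line under the shut flap. +x = feed direction, z up, y across; feeds roughly to the robot's left. Flat deck 12 mm above the table, x -200 to +150 mm, 176 mm wide. Side walls 6 mm thick, 16 mm above the deck, leave a channel y -68 to +68 mm, from x -170 to +125 mm. A white instrument, 230 mm wide, 158 mm tall, begins at x +150.
- gate (a point): Middle of the flap's hinge line, which runs along lane y: lane x 0, 92 mm above the table. Fixed; axes as the lane's. Two posts (|y| 74 to 86 mm, 26 mm long in x, tops 104 mm above the table) carry the pivots; nothing spans the lane above. Vertical fingers can follow the plate 45 mm past the hinge line, between the flap's arms, the swung crossbar in front of them.
- flap (a joint): Metal flap angle, rad: 0 = hanging shut, grows swinging in the feed direction to 1.35; never swings the other way. 50 g, no spring: falls shut by its weight in about 1 s. A crossbar 4 mm thick, 130 wide, 20 high, 52 to 72 mm below the hinge (shut: 8 to 28 mm above the deck), hangs on two side arms, 120 mm clear between them. It stays open, lying on the plate, until the plate's trailing edge is about 33 mm past x 0.
- flap_edge (a point): Middle of the flap's lower edge, 72 mm below the hinge; moves with the flap.
- bay (a point): Fixed point on the deck surface (12 mm above the table), on the centre line at lane x +84.5 mm: where the plate's origin lies when the plate is home against the two end stops (18 mm high, |y| 30 to 60 mm, faces at lane x +127.5 mm). Its trailing edge is then 42 mm past the hinge line. Axes as the lane's.
- plate: White sealed well plate, foil top: flat block 85.5 mm along x, 127.8 mm along y, 14.4 mm high, 60 to 125 g. Origin: centre of its underside. Starts flat on the deck in the channel before the flap, x along the feed direction within 2 degrees, about 4 mm play to each wall. Push its trailing face (plate x -42.75 mm): it slides with under 2 N, and the flap adds under 1 N.
- reagent: Brown reagent bottle, 48 mm diameter, 85 mm tall, standing beyond the lane; origin at the centre of its underside. Bystander.
- tuberack: Small grey rack with eight capped tubes, 50 x 100 mm, 49 mm tall, beyond the lane; origin at the centre of its underside. Bystander.
- jar: Small white jar with a black cap, 44 mm diameter, 45 mm tall, on the robot's side of the lane; origin at the centre of its underside. Bystander.
Not all that is in view belongs to the job. Several things have the shape of the plate; the one meant has the colours described above.

How it is judged:
By the outcome, as a careful person would: the job done as asked, in the order asked, and still so for the second after the job is handed in, with the robot touching nothing.
It also fails if it takes over 40 s, if anything falls off the work surface, if the arm or the gripper's body presses on something with over 40 N, if the wrist force passes 120 N, or if a joint passes its speed limit or range.

ROBOT

A 6-joint arm with a two-finger parallel gripper is mounted at the origin on the work surface. World frame = base frame: x ahead of the robot, y to its left, z up, the work surface at z = 0. Lengths are in m, angles in rad, forces in N, time in s.
With the tool pointing down it reaches from about 0.375 to 0.825 m from the base axis. Payload 5.5 kg.
Tool frame: the origin (TCP) lies midway between the tips of the shut fingers; the grasp point (between the pads) lies manip.grip_depth behind it (manip.grip_depth is the distance from the TCP to the grasp point, in m); z points along the fingers, y is the direction in which the jaws open and shut (so a half turn about z gives the same grasp; the last joint's range is limited). The gripper opens to 85 mm and grips with 20 to 120 N. Pads are 22 mm wide; open, the fingers measure 114 mm over their backs; the gripper's body (76 mm by 85 mm) begins 54 mm behind the grasp point. The pads swing forward as they close: fully open they stand 13 mm farther back than shut.
Start: joints at [1.247, 0.314, -0.047, 1.21, 0, 1.571], TCP at [0.191, 0.569, 0.195] pointing down, gripper open.
Joint ranges: [-2.67, 2.67], [-0.69, 1.73], [-1.03, 1.25], [-2.08, 2.16], [-1.42, 1.45], [-3.14, 3.14]. Speed limits (rad/s): [2.39, 2.39, 3.01, 3.14, 3.14, 3.14].

INTERFACE

Orientations are given as a unit quaternion [x, y, z, w].
In Python, from station import sensors, imaging, manip gives the robot as it stands.
- The arm moves only by the tool step_arm, never from a script. Its arguments are lists of equal length, an entry for each row: "gripper": the closure, from -1 (fully open) to 1 (shut); "travel": the shift along the tool's x, y, z in cm, a list of three; "delta_rot": the turn, a rotation vector about the tool's x, y, z in rad, a list of three. In form: {"gripper": [gripper, ...], "travel": [[dx, dy, dz], ...], "delta_rot": [[rx, ry, rz], ...]}. A call has exactly 10 rows; each row shifts and turns the commanded pose from where the row before left it, along the tool's axes as they then stand; what a row does not reach is not made up. A row lasts 1/8 s, in which the tool goes at most 62.5 mm and 10.7 degrees, less where a joint would pass 70% of its speed; a pose out of reach is approached as far as the arm can. A call with a gripper value outside its range is refused whole. The fingers move at their own pace and stop on an object; "squeeze" is the grip in N (left out, the last holds). Time passes only in rows, so rows that do not move let the fingers close, or fill a call up. It gives the time, the measured TCP pose, the force and the opening at its end, in the units of the state.
- sensors.get_state(): the state, without advancing time (a new reading comes with each control period).
- imaging.camera(name): name is "scene" or "top"; returns a dict with "color" (400x640x3 uint8, red, green, blue), "K" (3x3 intrinsics, pixels), "dist" ([k1, k2, p1, p2, k3] as OpenCV has them; the pictures are not rectified), "xyz" and "orientation" of the camera in the world. Camera axes: x right, y down, z forward; pixel columns grow to the right and rows downward; lengths in m; the calibration is good to about 2 mm. A picture is of the moment at which its call begins. There is no depth.
- manip.job_done(): hands the job in, once; it reports no verdict.
The state is a dict: "time_s": time; "joint_pos": joint angles; "dq": joint speeds; "tau": joint torques, N m; "ee_pos": TCP position; "eef_rot": TCP orientation; "force": force on the tool from outside, world axes, zero at the start; "moment": the same for the moment, N m; "gripper_width": opening from 0.0 (shut) to 1.0 (fully open).
Only numpy, scipy, OpenCV 4.12 (cv2) and the standard library are available. Lean on these libraries where they do the work, as an engineer would, in place of code of your own. Each camera call takes 0.05 s, during which the arm holds its last target.

## Working session

There is one attempt and no reset: what is moved stays moved. The work goes in short steps, Python scripts to look and compute and a tool call to move; the robot and the scene stay as the last step left them, time stands still between calls to the robot, and variables do not carry over. Pictures are saved under pics/ and viewed, and the job is handed in when it is done.

Besides the shell and the picture viewer there is one more tool, called after "Call:" as a command line: name --argument value ..., lists and objects as JSON in quotes. step_arm: Moves the arm, as the interface text tells. Its arguments: {"type":"object","properties":{"gripper":{"type":"array"},"travel":{"type":"array"},"delta_rot":{"type":"array"},"squeeze":{"type":"number"}},"required":["gripper","travel","delta_rot"]}

```bash
mkdir -p pics; ls; python3 - <<'E'
from station import sensors, imaging, manip
import cv2
s=sensors.get_state()
for k,v in s.items(): print(k,v)
print(manip.grip_depth)
for n in("scene","top"):
    c=imaging.camera(n)
    cv2.imwrite(f"pics/{n}0.png",cv2.cvtColor(c["color"],cv2.COLOR_RGB2BGR))
    print(n,c["K"],c["dist"],c["xyz"],c["orientation"])
E
```

```text
pics
time_s 0.0
joint_pos [ 1.24699000e+00  3.14223192e-01 -4.80951633e-02  1.21020067e+00
 -3.92842983e-05  1.57082183e+00]
dq [ 2.23162728e-04  6.83819162e-05 -9.00428701e-04 -9.51558402e-04
  9.11428960e-04 -6.51212211e-05]
tau [ 1.38417636e-04 -5.39589822e+01  3.39747727e+01  1.90268504e-02
  1.82040435e-04 -1.80735682e-06]
ee_pos [0.19071304 0.56819722 0.19432927]
eef_rot [ 1.61209282e-01  9.86919868e-01 -8.53252585e-04 -1.19450578e-04]
force [ 0.11960539 -0.72593189 -0.75169468]
moment [ 0.04144254 -0.01514836 -0.03669257]
gripper_width 0.9969982155712055
0.0187
scene [[496.57548641   0.         316.99981518]
 [  0.         496.57548641 195.30961953]
 [  0.           0.           1.        ]] [-0.13881542  0.          0.          0.          0.        ] [ 1.38397462 -0.45916777  0.71044636] [ 0.72723788  0.50144305 -0.25455344 -0.39355111]
top [[493.74514608   0.         325.36854671]
 [  0.         493.74514608 197.02444562]
 [  0.           0.           1.        ]] [-0.01598532  0.          0.          0.          0.        ] [ 0.40219199 -0.10103439  1.09327234] [ 0.71216705 -0.69894629  0.04950247 -0.04291477]
```

View pics/scene0.png

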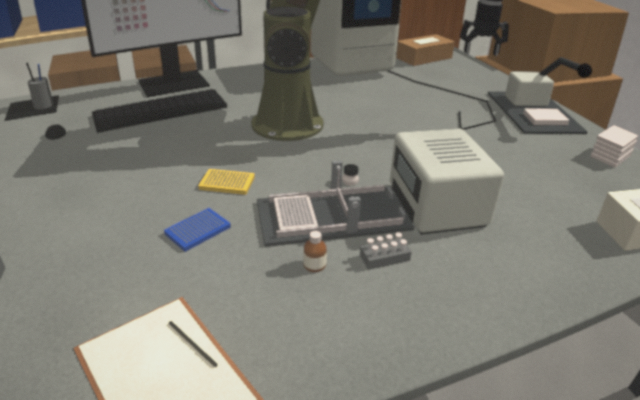

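View pics/top0.png

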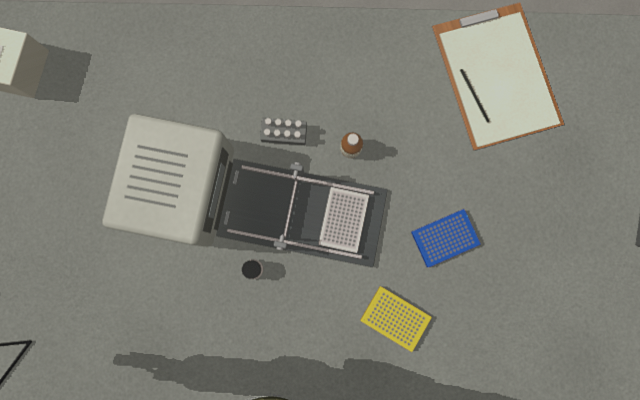

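The top view shows the lane feeding left, with the flap crossbar near column 291 and the white plate around (345,219). The bottle is at (351,143), the rack at (285,130) and the jar at (251,269). I'll enlarge this.

```bash
python3 - <<'E'
import cv2
i=cv2.imread("pics/top0.png")
c=i[145:280,200:400]; cv2.imwrite("pics/top0c.png",cv2.resize(c,None,fx=4,fy=4,interpolation=cv2.INTER_CUBIC))
i=cv2.imread("pics/scene0.png")
c=i[150:280,240:430]; cv2.imwrite("pics/scene0c.png",cv2.resize(c,None,fx=4,fy=4,interpolation=cv2.INTER_CUBIC))
E
```

```text
(no output)
```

View pics/top0c.png

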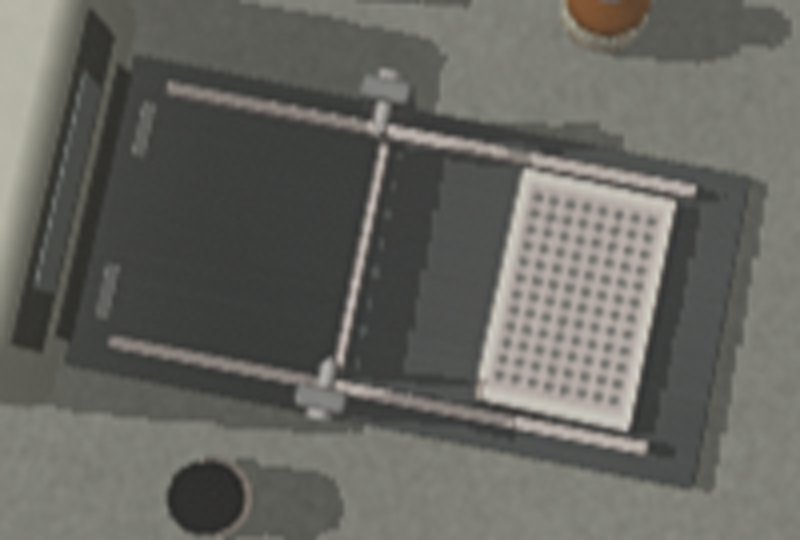

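View pics/scene0c.png

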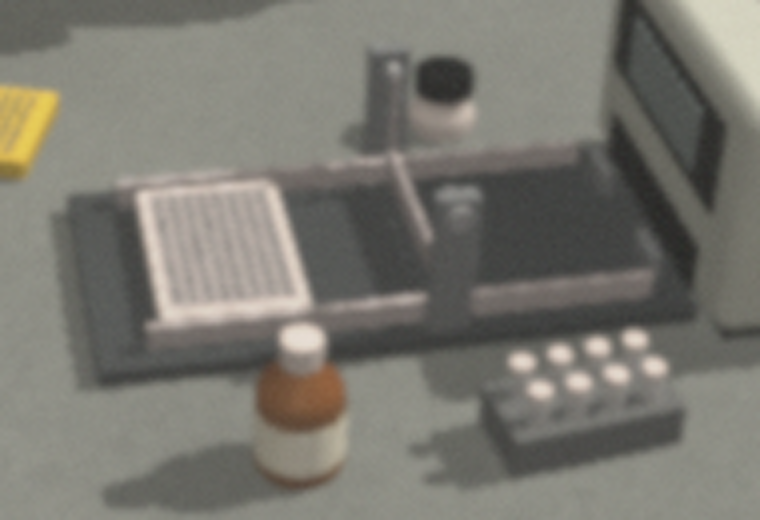

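```bash
cat >h.py <<'E'
import numpy as np, cv2, json
from scipy.spatial.transform import Rotation as R
from scipy.optimize import least_squares
CAM={"scene":(np.array([[496.57548641,0,316.99981518],[0,496.57548641,195.30961953],[0,0,1]]),np.array([-0.13881542,0,0,0,0.]),np.array([1.38397462,-0.45916777,0.71044636]),[0.72723788,0.50144305,-0.25455344,-0.39355111]),
"top":(np.array([[493.74514608,0,325.36854671],[0,493.74514608,197.02444562],[0,0,1]]),np.array([-0.01598532,0,0,0,0.]),np.array([0.40219199,-0.10103439,1.09327234]),[0.71216705,-0.69894629,0.04950247,-0.04291477])}
def proj(n,P):
    K,d,t,q=CAM[n]; Rm=R.from_quat(q).as_matrix().T
    return cv2.projectPoints(np.atleast_2d(P).astype(float),cv2.Rodrigues(Rm)[0],-Rm@t,K,d)[0][:,0]
def unproj(n,px,z):
    K,d,t,q=CAM[n]; u=cv2.undistortPoints(np.array(px,float).reshape(-1,1,2),K,d)[:,0]
    r=R.from_quat(q).apply(np.c_[u,np.ones(len(u))]); return t+r*((z-t[2])/r[:,2])[:,None]
def l2w(p,P):
    P=np.atleast_2d(P); c,s=np.cos(p[2]),np.sin(p[2])
    return np.c_[p[0]+c*P[:,0]-s*P[:,1],p[1]+s*P[:,0]+c*P[:,1],P[:,2]]
def w2l(p,P):
    P=np.atleast_2d(P); c,s=np.cos(p[2]),np.sin(p[2]); x=P[:,0]-p[0];y=P[:,1]-p[1]
    return np.c_[c*x+s*y,-s*x+c*y,P[:,2]]
def fit(n,pts,px,p0):
    r=least_squares(lambda p:(proj(n,l2w(p,pts))-px).ravel(),p0)
    return r.x,r.fun.reshape(-1,2)
E
python3 - <<'E'
from h import *
top=lambda a:np.array(a)/4.+[200,145]
sc=lambda a:np.array(a)/4.+[240,150]
L=np.array([[125,-71,28],[-170,-71,28],[125,71,28],[-170,71,28],[-200,-88,12],[-200,88,12]])/1e3
px=top([[168,87],[694,190],[110,342],[647,447],[765,182],[697,485]])
p,res=fit("top",L,px,[0.4,0.0,1.57]); print("lane top",p,np.degrees(p[2]),res.round(2).tolist())
Ls=np.array([[-200,88,12],[-200,-88,12],[125,-71,28],[-170,-71,28]])/1e3
ps=sc([[70,197],[100,382],[652,262],[150,325]])
p2,r2=fit("scene",Ls,ps,p); print("lane scene",p2,np.degrees(p2[2]),r2.round(2).tolist())
P=np.array([[42.75,-63.9,26.4],[-42.75,-63.9,26.4],[-42.75,63.9,26.4],[42.75,63.9,26.4]])/1e3
pp,r3=fit("top",P,top([[523,170],[676,203],[630,430],[478,397]]),p); print("plate",pp,np.degrees(pp[2]-p[2]),r3.round(2).tolist()); print("plate in lane",w2l(p,[[pp[0],pp[1],0]]))
pq,r4=fit("scene",P,sc([[310,303],[160,318],[137,190],[275,182]]),p);print("plate scene",pq,np.degrees(pq[2]),w2l(p2,[[pq[0],pq[1],0]]),r4.round(1).tolist())
# flap/posts check
print("posts",[w2l(p,unproj("top",top([q]),.104)).round(4).tolist() for q in ([385,83],[320,395])])
print("bar",[w2l(p,unproj("top",top([q]),.04)).round(4).tolist() for q in ([384,145],[341,362])])
for n,q,z in (("bottle",[351,138],.085),("jar",[251.5,269],.045)):
    w=unproj("top",[q],z); print(n,w, w2l(p,w))
E
```

```text
lane top [ 0.51411608 -0.03708136  1.39204491] 79.75829834362352 [[0.39, -0.2], [1.14, 0.32], [0.58, -0.39], [0.79, 0.36], [-2.72, -1.49], [-0.24, 1.38]]
lane scene [ 0.51335731 -0.02860625  1.41847841] 81.27282602333621 [[-1.66, -0.15], [0.77, -1.58], [0.31, 1.12], [0.42, 0.59]]
plate [ 0.49370056 -0.15148227  1.38335621] -0.49782587819190416 [[0.14, -0.27], [0.23, -0.56], [0.28, 0.35], [-0.65, 0.45]]
plate in lane [[-0.116208   -0.00025037  0.        ]]
plate scene [ 0.49565288 -0.1453217   1.36534027] 78.22823494090525 [[-0.11805041 -0.00020975  0.        ]] [[0.2, 0.6], [-0.1, 0.1], [-0.1, -0.1], [0.0, -0.7]]
posts [[[0.0031, -0.0821, 0.104]], [[0.0027, 0.0792, 0.104]]]
bar [[[0.0023, -0.0604, 0.04]], [[0.0009, 0.0586, 0.04]]]
bottle [[ 0.66061666 -0.16067109  0.085     ]] [[-0.09557256 -0.16614069  0.085     ]]
jar [[0.38478077 0.04273626 0.045     ]] [[0.05554989 0.14146619 0.045     ]]
```

```bash
python3 - <<'E'
from h import *
top=lambda a:np.array(a)/4.+[200,145]
L=np.array([[125,-71,28],[-170,-71,28],[125,71,28],[-170,71,28],[0,-80,104],[0,80,104],[-200,-88,12],[-200,88,12]])/1e3
px=top([[168,87],[694,190],[110,342],[647,447],[385,85],[320,396],[748,180],[690,483]])
p,res=fit("top",L,px,[0.4,0.0,1.57]); print("lane top",p,np.degrees(p[2]),res.round(2).tolist())
P=np.array([[42.75,-63.9,26.4],[-42.75,-63.9,26.4],[-42.75,63.9,26.4],[42.75,63.9,26.4]])/1e3
pp,r3=fit("top",P,top([[523,170],[676,203],[630,430],[478,397]]),p); print("plate",pp,np.degrees(pp[2]-p[2]));print("plate in lane",w2l(p,[[pp[0],pp[1],0]]))
for nm,l in (("behind",[-.20,0,0]),("before",[-.18,0,0]),("end",[.042,0,0]),("bay",[.0845,0,0])):
    w=l2w(p,[l])[0];print(nm,w,np.hypot(w[0],w[1]))
q=R.from_quat([1.61209282e-01,9.86919868e-01,-8.53252585e-04,-1.19450578e-04]).as_matrix();print(q)
i=cv2.imread("pics/top0.png")
c=cv2.resize(i[145:280,200:400],None,fx=4,fy=4,interpolation=cv2.INTER_CUBIC)
def poly(pts,col):
    u=((proj("top",l2w(p,np.array(pts)/1e3))-[200,145]+.5)*4).astype(int); cv2.polylines(c,[u.reshape(-1,1,2)],False,col,1)
for s in(-1,1): poly([[-170,s*68,28],[125,s*68,28]],(0,255,0)); poly([[-170,s*74,28],[125,s*74,28]],(0,255,0));poly([[127.5,s*30,30],[127.5,s*60,30]],(0,0,255));poly([[-13,s*74,104],[13,s*74,104],[13,s*86,104],[-13,s*86,104],[-13,s*74,104]],(255,0,255))
poly([[-200,-88,12],[-200,88,12],[150,88,12],[150,-88,12],[-200,-88,12]],(255,255,0))
poly([[0,-65,40],[0,65,40]],(0,255,255))
cv2.imwrite("pics/ov.png",c)
E
```

```text
lane top [ 0.51459523 -0.03478705  1.39383215] 79.8606993450746 [[-0.73, -0.34], [0.05, -0.07], [-0.44, -0.52], [-0.19, -0.01], [0.09, 0.54], [0.19, 0.16], [0.46, -1.39], [0.56, 1.49]]
plate [ 0.49370056 -0.15148227  1.38335622] -0.6002266570629968
plate in lane [[-1.18551096e-01  2.50921417e-05  0.00000000e+00]]
behind [ 0.47938683 -0.23166358  0.        ] 0.532428159693992
before [ 0.48290767 -0.21197592  0.        ] 0.5273837399564235
end [0.52198899 0.00655703 0.        ] 0.5220301704424577
bay [0.52947077 0.04839329 0.        ] 0.5316777310690001
[[-9.48023106e-01  3.18201083e-01 -5.10880770e-04]
 [ 3.18201490e-01  9.48021679e-01 -1.64567077e-03]
 [-3.93281758e-05 -1.72269694e-03 -9.99998515e-01]]
```

View pics/ov.png

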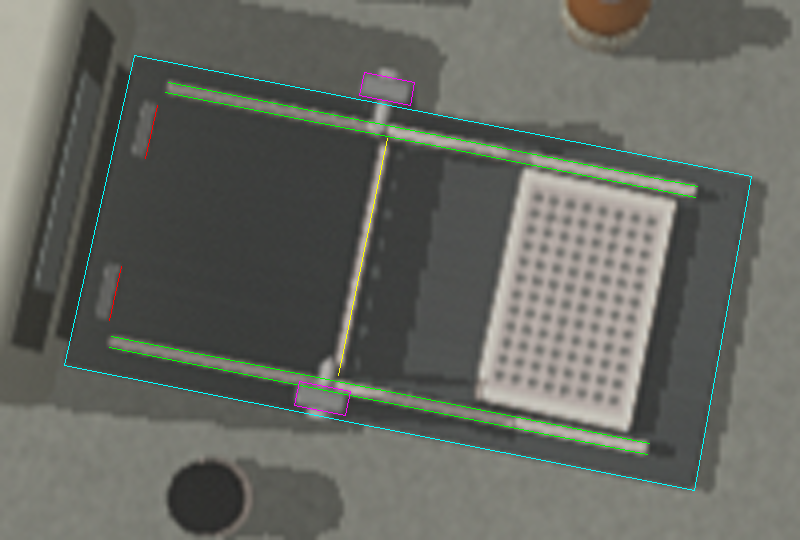

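Call:
step_arm --gripper '[1,1,1,1,1,1,1,1,1,1]' --travel '[[0,0,-0.7],[0,0,-0.7],[0,0,-0.7],[0,0,-0.7],[0,0,-0.7],[0,0,-0.7],[0,0,-0.7],[0,0,-0.7],[0,0,-0.7],[0,0,-0.7]]' --delta_rot '[[0,0,0.1425],[0,0,0.1425],[0,0,0.1425],[0,0,0.1425],[0,0,0.1425],[0,0,0.1425],[0,0,0.1425],[0,0,0.1425],[0,0,0.1425],[0,0,0.1425]]'

```text
time_s: 1.35
ee_pos: [0.1908, 0.5685, 0.2649]
eef_rot: [0.769, 0.64, -0.0, 0.0]
force: [-0.2, -0.3, -0.9]
gripper_width: -0.002
```

```bash
cat >>h.py <<'E'
LANE=np.array([0.51459523,-0.03478705,1.39383215])
def st():
    from station import sensors
    s=sensors.get_state(); M=R.from_quat(s["eef_rot"]).as_matrix()
    print("t",s["time_s"],"tcp",s["ee_pos"].round(4),"lane",(w2l(LANE,s["ee_pos"])[0]*1e3).round(1),"yaw err deg",np.degrees(np.arctan2(M[1,0],M[0,0])-LANE[2]).round(2),"tilt",M[:,2].round(4),"q",s["joint_pos"].round(3),"F",s["force"].round(2),"w",round(s["gripper_width"],3))
    return s,M
E
python3 -c "from h import *;st()"
```

```text
t 1.35 tcp [0.1908 0.5685 0.2649] lane [536.9 424.9 264.9] yaw err deg -0.33 tilt [-3.e-04 -1.e-03 -1.e+00] q [ 1.247  0.298  0.089  1.363 -0.     3.001] F [-0.23 -0.35 -0.89] w -0.002
```

Call:
step_arm --gripper '[1,1,1,1,1,1,1,1,1,1]' --travel '[[-3,4,0],[-3.5,4.5,0],[-3.5,4.5,0],[-3.5,4.5,0],[-3.5,4.5,0],[-3.5,4.5,0],[-3.5,4.5,0],[-4,1,0],[-4,1,0],[-3,1,0]]' --delta_rot '[[0,0,0],[0,0,0],[0,0,0],[0,0,0],[0,0,0],[0,0,0],[0,0,0],[0,0,0],[0,0,0],[0,0,0]]'

```text
time_s: 2.6
ee_pos: [0.4633, 0.1624, 0.2649]
eef_rot: [0.767, 0.641, -0.0, -0.0]
force: [0.8, 0.5, 0.2]
gripper_width: 0.004
```

```bash
python3 -c "from h import *;st()"
```

```text
t 2.6 tcp [0.4633 0.1624 0.2649] lane [185.1  85.2 264.9] yaw err deg -0.11 tilt [-7.e-04 -4.e-04 -1.e+00] q [ 0.337  0.088 -0.168  1.315 -0.     2.087] F [0.77 0.48 0.23] w 0.004
```

Call:
step_arm --gripper '[1,1,1,1,1,1,1,1,1,1]' --travel '[[-4.8,1.1,0],[-4.8,1.1,0],[-4.8,1.1,0],[-4.8,1.1,0],[-4.8,1.1,0],[-4.8,1.1,0],[-4.8,1.1,0],[-2.5,0.5,0],[-1.4,0.3,0],[0,0,0]]' --delta_rot '[[0,0,0],[0,0,0],[0,0,0],[0,0,0],[0,0,0],[0,0,0],[0,0,0],[0,0,0],[0,0,0],[0,0,0]]'

```text
time_s: 3.85
ee_pos: [0.4806, -0.2202, 0.2649]
eef_rot: [0.767, 0.641, -0.0, -0.0]
force: [-0.4, 0.8, 0.9]
gripper_width: -0.001
```

```bash
python3 -c "from h import *;st()"
```

```text
t 3.85 tcp [ 0.4806 -0.2202  0.2649] lane [-188.4    0.8  264.9] yaw err deg -0.12 tilt [-5.e-04  6.e-04 -1.e+00] q [-0.43   0.16  -0.086  1.326  0.     1.32 ] F [-0.37  0.76  0.87] w -0.001
```

Call:
step_arm --gripper '[1,1,1,1,1,1,1,1,1,1]' --travel '[[-0.5,0.1,2],[0,0,3],[0,0,3],[0,0,3],[0,0,3],[0,0,3],[0,0,3],[0,0,2],[0,0,1.5],[0,0,0]]' --delta_rot '[[0,0,0],[0,0,0],[0,0,0],[0,0,0],[0,0,0],[0,0,0],[0,0,0],[0,0,0],[0,0,0],[0,0,0]]'

```text
time_s: 5.1
ee_pos: [0.4802, -0.224, 0.0294]
eef_rot: [0.767, 0.642, -0.0, -0.001]
force: [0.6, 0.6, 0.6]
gripper_width: 0.001
```

```bash
cat >>h.py <<'E'
def snap(tag):
    from station import imaging
    a=imaging.camera("scene")["color"];b=imaging.camera("top")["color"]
    a=cv2.resize(a[120:280,230:430],(800,640))[:,:,::-1];b=cv2.resize(b[135:285,200:400],(800,600))[:,:,::-1]
    cv2.imwrite(f"pics/{tag}_s.png",cv2.resize(a,(750,600)));cv2.imwrite(f"pics/{tag}_t.png",b)
E
python3 -c "from h import *;st();snap('a')"
```

```text
t 5.1 tcp [ 0.4802 -0.224   0.0294] lane [-192.3    0.5   29.4] yaw err deg -0.0 tilt [-1.7e-03  9.0e-04 -1.0e+00] q [-0.436  0.312 -0.453  0.808  0.     1.311] F [0.58 0.61 0.58] w 0.001
```

View pics/a_s.png

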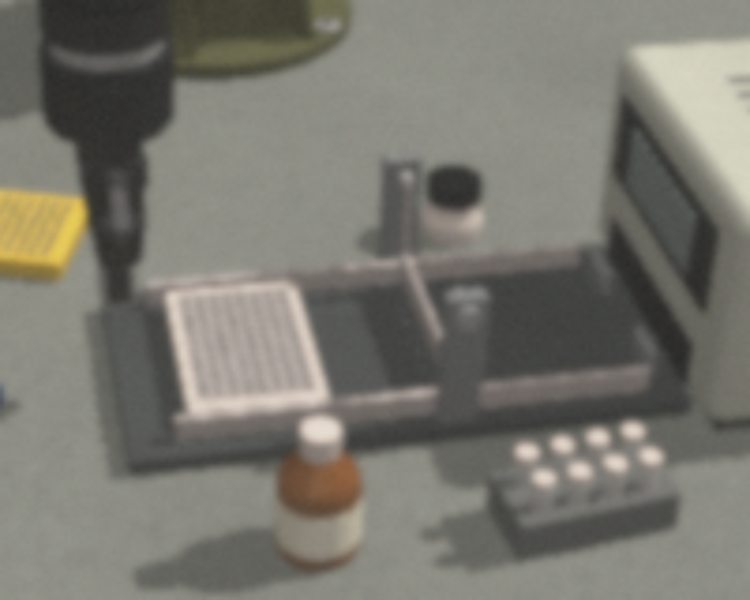

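View pics/a_t.png

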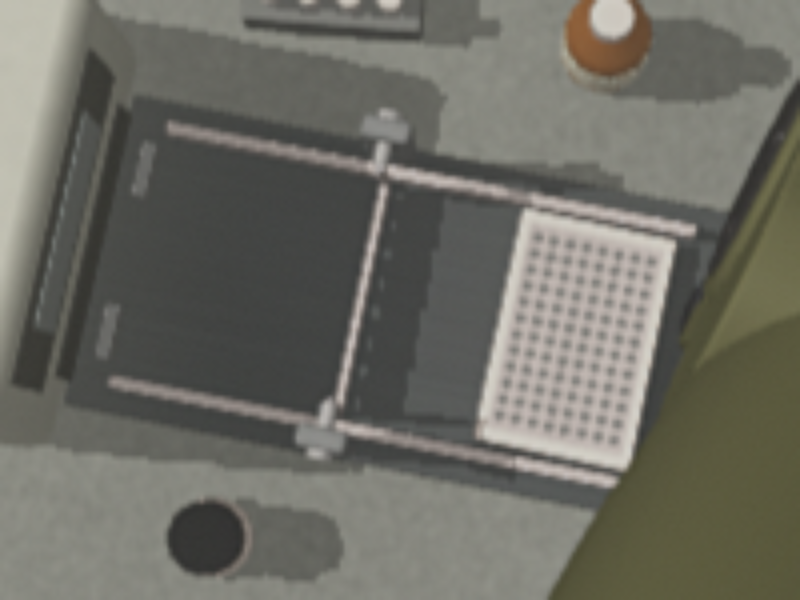

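```bash
python3 - <<'E'
from h import *
for p in ([.4802,-.224,.0294],[.4802,-.224,.10]):
    u=proj("scene",[p])[0]; print(u,((u-[230,120])*[3.75,3.75]).round())
import cv2
E
python3 -c "
from h import *
from station import imaging
a=imaging.camera('scene')['color'][60:260,200:340][:,:,::-1]
b=cv2.convertScaleAbs(cv2.resize(a,None,fx=3,fy=3,interpolation=cv2.INTER_CUBIC),alpha=2.2,beta=20)
cv2.imwrite('pics/b.png',b)"
```

```text
[260.79353631 213.25892447] [115. 350.]
[259.5537172  187.76515174] [111. 254.]
```

View pics/b.png

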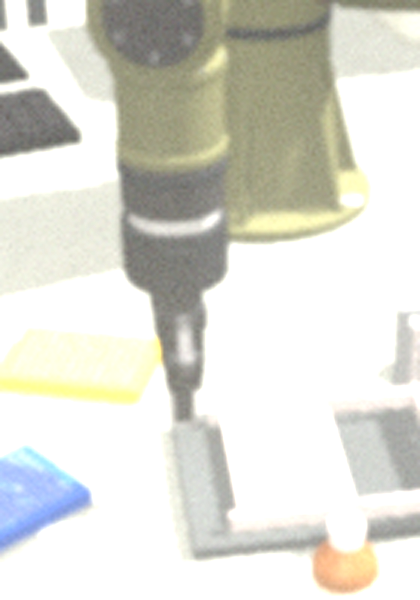

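```bash
python3 -c "
from h import *
from station import imaging
a=imaging.camera('scene')['color'][150:240,235:315][:,:,::-1]
b=cv2.resize(a,None,fx=7,fy=7,interpolation=cv2.INTER_CUBIC).astype(float)
b=255*np.clip(b/255/0.45,0,1)**.6
cv2.imwrite('pics/b2.png',b.astype(np.uint8))"
```

```text
(no output)
```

View pics/b2.png

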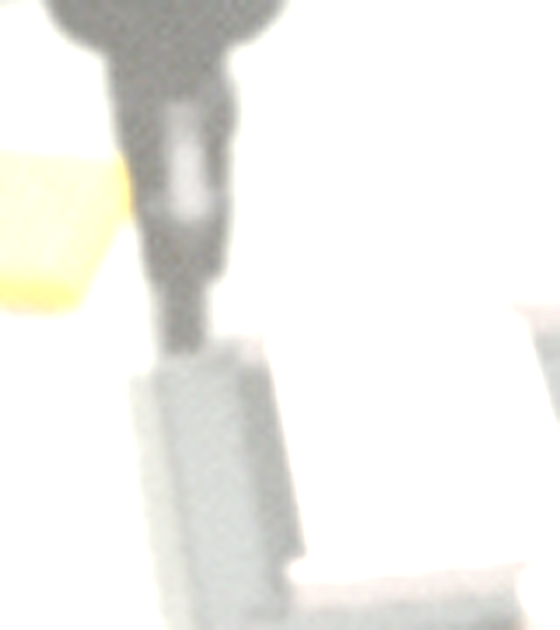

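```bash
python3 -c "
from h import *
from station import imaging
a=imaging.camera('scene')['color'][:,:,::-1].astype(float); o=cv2.imread('pics/scene0.png').astype(float)
cv2.imwrite('pics/now.png',a)
d=np.abs(a-o).max(2)[150:240,235:315]
d=cv2.resize(np.clip(d*6,0,255).astype(np.uint8),None,fx=6,fy=6,interpolation=cv2.INTER_NEAREST)
e=cv2.resize(np.clip((a[150:240,235:315]-20)*3,0,255).astype(np.uint8),None,fx=6,fy=6,interpolation=cv2.INTER_NEAREST)[:,:,:]
i0=cv2.resize(cv2.imread('pics/scene0.png')[0:75,450:530],None,fx=7,fy=7)
cv2.imwrite('pics/d.png',cv2.resize(np.hstack([cv2.cvtColor(d,cv2.COLOR_GRAY2BGR),e]),(800,450)));cv2.imwrite('pics/g0.png',i0)"
```

```text
[ WARN:0@2.679] global loadsave.cpp:1063 imwrite_ Unsupported depth image for selected encoder is fallbacked to CV_8U.
```

View pics/d.png

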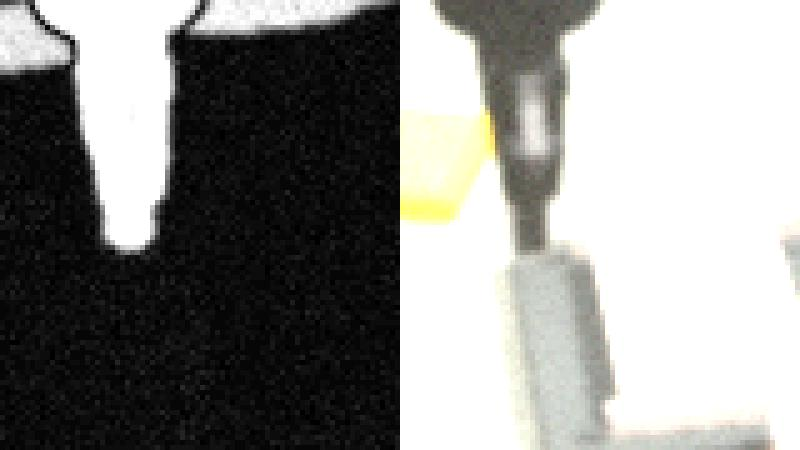

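View pics/g0.png

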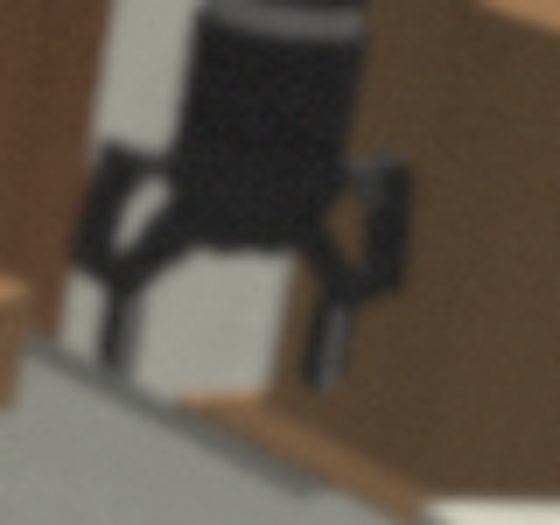

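```bash
python3 - <<'E'
from h import *
print("start tips expect (481,54):",proj("scene",[[.1907,.5682,.2073],[.1907,.5682,.1943]]))
print("base",proj("scene",[[0,0,0],[.1,0,0],[0,.1,0],[0,-.1,0],[-.1,0,0]]))
print("now ring",proj("scene",[[.4802,-.224,.22]]))
for z in (.0294,.05,.06,.07,.08): print(z,unproj("scene",[[261,200]],z), w2l(LANE,unproj("scene",[[261,200]],z)))
E
```

```text
start tips expect (481,54): [[477.52541024  65.68020725]
 [476.78568521  69.60768154]]
base [[286.39288725 124.25850047]
 [296.75078786 137.77709355]
 [315.13959512 119.95097439]
 [256.55779492 128.80627745]
 [277.01360697 112.02623246]]
now ring [[257.34831098 140.08458835]]
0.0294 [[ 0.42846432 -0.20841801  0.0294    ]] [[-0.18608197  0.05421944  0.0294    ]]
0.05 [[ 0.45736619 -0.21600259  0.05      ]] [[-0.18846014  0.02443374  0.05      ]]
0.06 [[ 0.47139622 -0.21968442  0.06      ]] [[-0.1896146   0.00997466  0.06      ]]
0.07 [[ 0.48542625 -0.22336625  0.07      ]] [[-0.19076906 -0.00448442  0.07      ]]
0.08 [[ 0.49945629 -0.22704808  0.08      ]] [[-0.19192351 -0.0189435   0.08      ]]
```

The picture disagrees with the state here. The visible fingertip ends at scene pixel (261,200), but the reported TCP projects to (261,213). That puts the tip about 37 mm higher than reported, while x and y agree. The start picture showed the same offset. I'll descend in guarded steps and check each one against the picture.

Call:
step_arm --gripper '[1,1,1,1,1,1,1,1,1,1]' --travel '[[0,0,0.3],[0,0,0.3],[0,0,0.2],[0,0,0.2],[0,0,0.2],[0,0,0.1],[0,0,0],[0,0,0],[0,0,0],[0,0,0]]' --delta_rot '[[0,0,0],[0,0,0],[0,0,0],[0,0,0],[0,0,0],[0,0,0],[0,0,0],[0,0,0],[0,0,0],[0,0,0]]'

```text
time_s: 6.6
ee_pos: [0.481, -0.2251, 0.0172]
eef_rot: [0.767, 0.641, 0.0, 0.0]
force: [0.4, -0.2, -0.8]
gripper_width: -0.003
```

```bash
cat >>h.py <<'E'
def tip(tag):
    from station import imaging
    a=imaging.camera("scene")["color"][:,:,::-1]; cv2.imwrite(f"pics/{tag}_full.png",a)
    x0,y0=235,140
    e=cv2.resize(np.clip((a[y0:y0+95,x0:x0+130].astype(float)-20)*2,0,255).astype(np.uint8),None,fx=6,fy=6,interpolation=cv2.INTER_CUBIC)
    cv2.imwrite(f"pics/{tag}.png",e)
E
python3 -c "
from h import *
s,M=st();tip('c')
for dz in(0,.037):
  print((proj('scene',[s['ee_pos']+[0,0,dz]])[0]-[235,140])*6)"
```

```text
t 6.6 tcp [ 0.481  -0.2251  0.0172] lane [-193.2   -0.4   17.2] yaw err deg -0.06 tilt [ 1.e-04 -0.e+00 -1.e+00] q [-0.438  0.326 -0.465  0.779  0.     1.311] F [ 0.39 -0.2  -0.79] w -0.003
[153.89266703 466.48360468]
[150.00923489 388.58311201]
```

View pics/c.png

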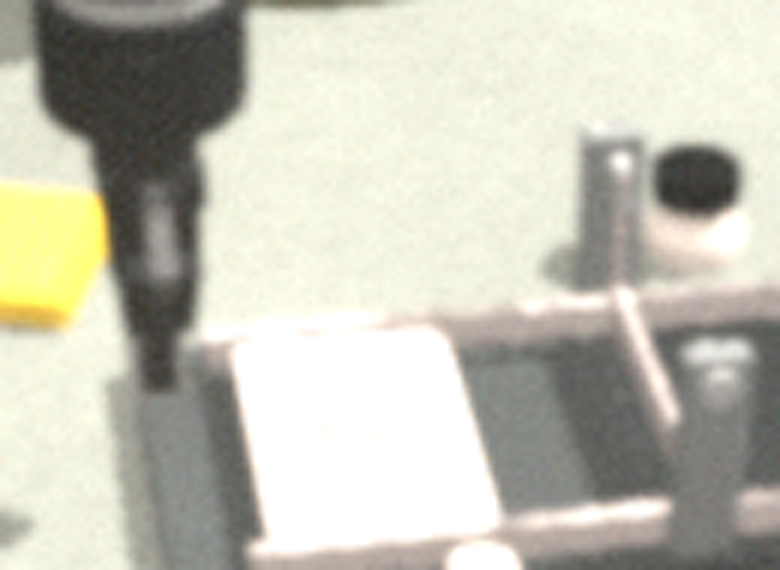

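Call:
step_arm --gripper '[1,1,1,1,1,1,1,1,1,1]' --travel '[[0,0,0.2],[0,0,0.1],[0,0,0.1],[0,0,0.1],[0,0,0.1],[0,0,0.1],[0,0,0],[0,0,0],[0,0,0],[0,0,0]]' --delta_rot '[[0,0,0],[0,0,0],[0,0,0],[0,0,0],[0,0,0],[0,0,0],[0,0,0],[0,0,0],[0,0,0],[0,0,0]]'

```text
time_s: 7.9
ee_pos: [0.4809, -0.2251, 0.0102]
eef_rot: [0.767, 0.641, -0.0, 0.0]
force: [0.8, -0.6, 0.4]
gripper_width: -0.002
```

Call:
step_arm --gripper '[1,1,1,1,1,1,1,1,1,1]' --travel '[[0,0,0.4],[0,0,0.4],[0,0,0.4],[0,0,0.3],[0,0,0.3],[0,0,0.2],[0,0,0],[0,0,0],[0,0,0],[0,0,0]]' --delta_rot '[[0,0,0],[0,0,0],[0,0,0],[0,0,0],[0,0,0],[0,0,0],[0,0,0],[0,0,0],[0,0,0],[0,0,0]]'

```text
time_s: 9.15
ee_pos: [0.481, -0.2251, -0.0097]
eef_rot: [0.767, 0.641, 0.0, 0.0]
force: [-0.1, 0.4, 0.4]
gripper_width: -0.001
```

```bash
python3 -c "
from h import *
s,M=st();tip('d')
for dz in(0,.037):
  print((proj('scene',[s['ee_pos']+[0,0,dz]])[0]-[235,140])*6)
print('deck below',(proj('scene',[[*s['ee_pos'][:2],.012]])[0]-[235,140])*6)"
```

```text
t 9.15 tcp [ 0.481  -0.2251 -0.0097] lane [-193.3   -0.4   -9.7] yaw err deg -0.06 tilt [ 2.e-04 -1.e-04 -1.e+00] q [-0.438  0.359 -0.492  0.719  0.     1.311] F [-0.05  0.36  0.38] w -0.001
[156.63603523 521.48291721]
[152.80836969 445.64394657]
deck below [154.40254366 477.38118784]
```

View pics/d.png

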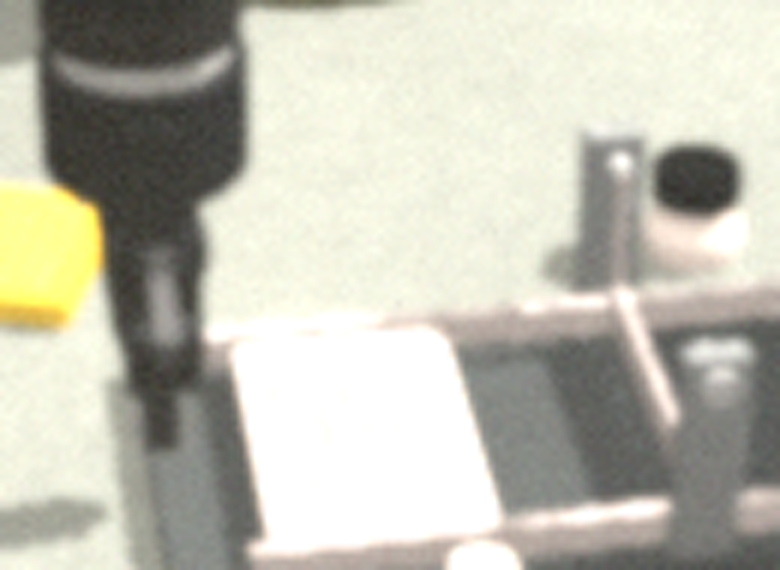

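```bash
python3 - <<'E'
from h import *
a=cv2.imread("pics/d_full.png")[185:225,250:285].astype(float)
e=cv2.resize(np.clip((a-15)*2.6,0,255).astype(np.uint8),None,fx=14,fy=14,interpolation=cv2.INTER_CUBIC)
def box(off,hx,hy,z,col):
    P=np.array([[hx,-hy],[hx,hy],[-hx,hy],[-hx,-hy],[hx,-hy]])+[-193.3,-.4]
    u=((proj("scene",l2w(LANE,np.c_[P,np.full(5,z)]/1e3))-[250,185]+.5)*14).astype(int)
    cv2.polylines(e,[u.reshape(-1,1,2)],True,col,1)
box(0,11,14.5,27.3,(0,0,255)); box(0,11,14.5,37,(0,255,0)); box(0,7,10,32,(255,0,255))
cv2.imwrite("pics/e.png",e)
E
```

```text
(no output)
```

View pics/e.png

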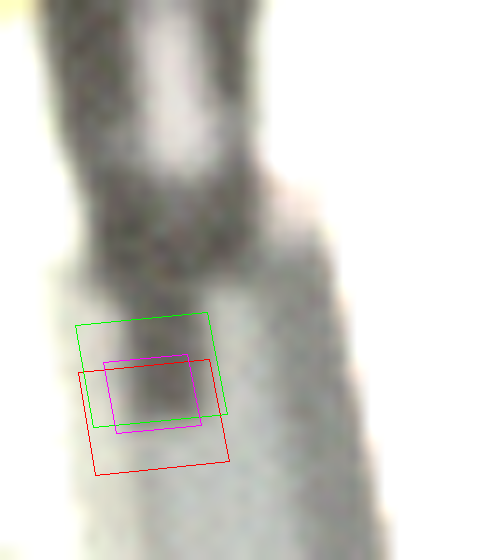

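Call:
step_arm --gripper '[1,1,1,1,1,1,1,1,1,1]' --travel '[[0,0,0.3],[0,0,0.2],[0,0,0.2],[0,0,0.1],[0,0,0.1],[0,0,0.1],[0,0,0.1],[0,0,0.1],[0,0,0],[0,0,0]]' --delta_rot '[[0,0,0],[0,0,0],[0,0,0],[0,0,0],[0,0,0],[0,0,0],[0,0,0],[0,0,0],[0,0,0],[0,0,0]]'

```text
time_s: 10.45
ee_pos: [0.4809, -0.2251, -0.0218]
eef_rot: [0.767, 0.641, 0.0, 0.0]
force: [-0.1, 0.1, 0.3]
gripper_width: 0.0
```

```bash
python3 - <<'E'
from h import *
s,M=st(); tip("f")
a=cv2.imread("pics/f_full.png")[185:225,250:285].astype(float)
e=cv2.resize(np.clip((a-15)*2.6,0,255).astype(np.uint8),None,fx=14,fy=14,interpolation=cv2.INTER_CUBIC)
def box(hx,hy,z,col):
    P=np.array([[hx,-hy],[hx,hy],[-hx,hy],[-hx,-hy],[hx,-hy]])+w2l(LANE,s["ee_pos"])[0,:2]*1e3
    u=((proj("scene",l2w(LANE,np.c_[P,np.full(5,z)]/1e3))-[250,185]+.5)*14).astype(int)
    cv2.polylines(e,[u.reshape(-1,1,2)],True,col,1)
box(11,14.5,12,(0,0,255)); box(11,14.5,26.4,(0,255,0))
cv2.imwrite("pics/f2.png",e)
E
```

```text
t 10.45 tcp [ 0.4809 -0.2251 -0.0218] lane [-193.3   -0.4  -21.8] yaw err deg -0.06 tilt [ 1.e-04 -0.e+00 -1.e+00] q [-0.438  0.375 -0.503  0.693 -0.     1.311] F [-0.05  0.13  0.31] w 0.0
```

View pics/f2.png

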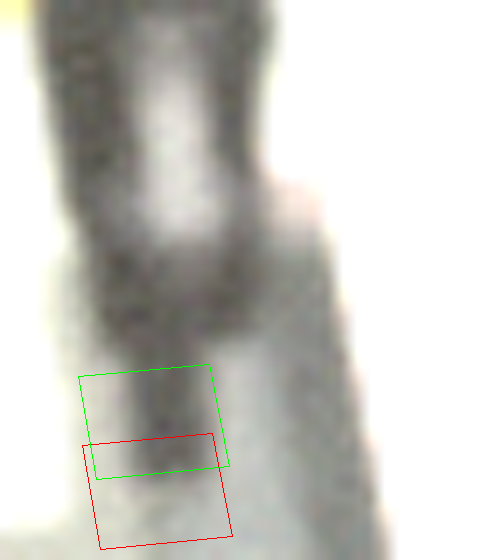

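Call:
step_arm --gripper '[1,1,1,1,1,1,1,1,1,1]' --travel '[[0,0,0.1],[0,0,0.1],[0,0,0.1],[0,0,0.1],[0,0,0.1],[0.5,0,0],[0.5,0,0],[0,0,0],[0,0,0],[0,0,0]]' --delta_rot '[[0,0,0],[0,0,0],[0,0,0],[0,0,0],[0,0,0],[0,0,0],[0,0,0],[0,0,0],[0,0,0],[0,0,0]]'

```text
time_s: 11.75
ee_pos: [0.4843, -0.2193, -0.0241]
eef_rot: [0.768, 0.641, -0.002, 0.004]
force: [-5.0, -7.8, 19.4]
gripper_width: 0.0
```

```bash
python3 - <<'E'
from h import *
s,M=st(); tip("g")
a=cv2.imread("pics/g_full.png")[185:225,250:300].astype(float)
e=cv2.resize(np.clip((a-15)*2.2,0,255).astype(np.uint8),None,fx=14,fy=14,interpolation=cv2.INTER_CUBIC)
cv2.imwrite("pics/g2.png",e)
E
```

```text
t 11.75 tcp [ 0.4843 -0.2193 -0.0241] lane [-187.    -2.6  -24.1] yaw err deg -0.15 tilt [ 0.0025 -0.0079 -1.    ] q [-0.421  0.375 -0.51   0.68  -0.006  1.329] F [-4.97 -7.8  19.37] w 0.0
```

View pics/g2.png

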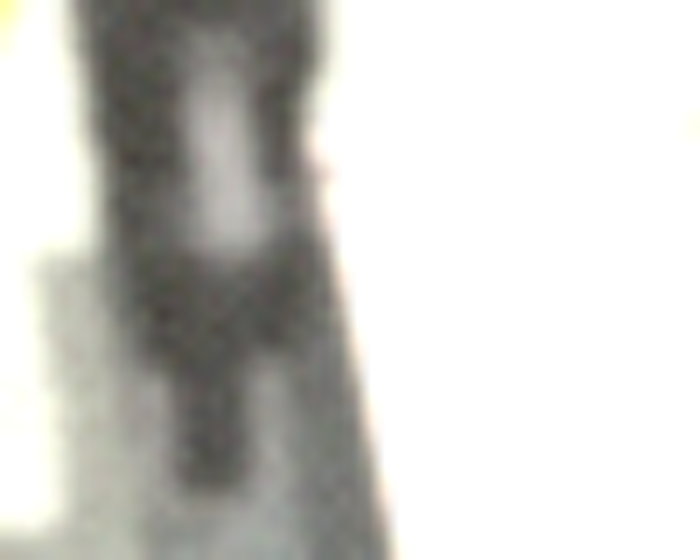

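The tip touched the deck with 19 N, so the tip stands about 36 mm above the reported z, as the pictures showed. I'll raise about 7 mm on the command, which leaves the tip roughly 4 mm above the deck, then push.

Call:
step_arm --gripper '[1,1,1,1,1,1,1,1,1,1]' --travel '[[0,0,-0.4],[0,0,-0.3],[0,0,0],[0.5,0,0],[0.5,0,0],[0.5,0,0],[0.7,0,0],[0.8,0,0],[0.8,0,0],[0,0,0]]' --delta_rot '[[0,0,0],[0,0,0],[0,0,0],[0,0,0],[0,0,0],[0,0,0],[0,0,0],[0,0,0],[0,0,0],[0,0,0]]'

```text
time_s: 13.05
ee_pos: [0.4895, -0.1771, -0.0198]
eef_rot: [0.767, 0.642, 0.0, -0.0]
force: [-0.0, -0.2, 0.3]
gripper_width: -0.002
```

```bash
python3 - <<'E'
from h import *
s,M=st(); snap("h")
E
```

```text
t 13.05 tcp [ 0.4895 -0.1771 -0.0198] lane [-144.5   -0.4  -19.8] yaw err deg 0.0 tilt [ 0.e+00  2.e-04 -1.e+00] q [-0.347  0.356 -0.526  0.689  0.     1.4  ] F [-0.03 -0.18  0.34] w -0.002
```

View pics/h_s.png

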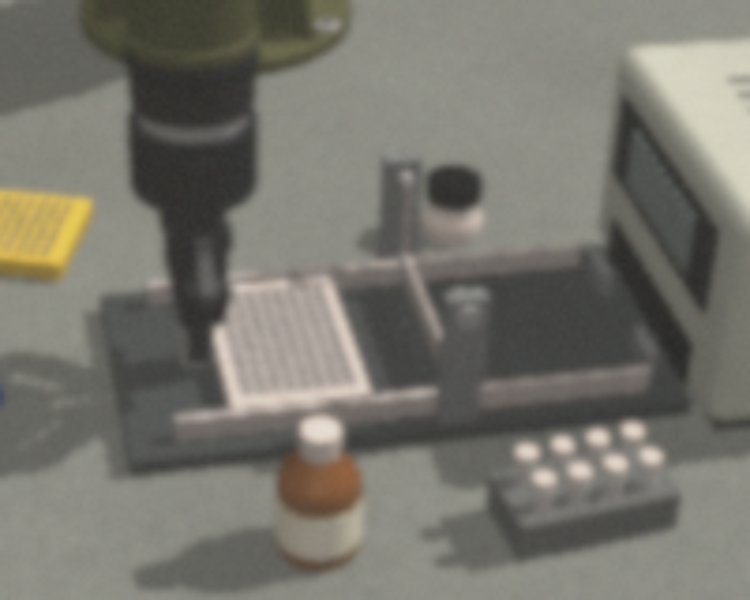

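View pics/h_t.png

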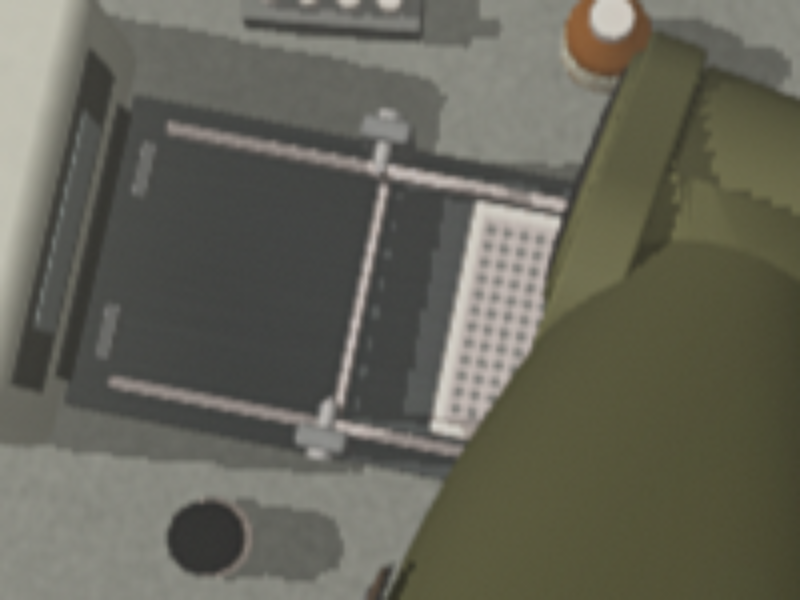

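Call:
step_arm --gripper '[1,1,1,1,1,1,1,1,1,1]' --travel '[[0.5,0,0],[0.8,0,0],[0.9,0,0],[0.9,0,0],[0.9,0,0],[0.9,0,0],[0.9,0,0],[0.9,0,0],[0.8,0,0],[0.5,0,0]]' --delta_rot '[[0,0,0],[0,0,0],[0,0,0],[0,0,0],[0,0,0],[0,0,0],[0,0,0],[0,0,0],[0,0,0],[0,0,0]]'

```text
time_s: 14.4
ee_pos: [0.5037, -0.0986, -0.0198]
eef_rot: [0.767, 0.642, -0.0, 0.0]
force: [-0.5, -1.1, -0.5]
gripper_width: 0.0
```

```bash
python3 - <<'E'
from h import *
s,M=st(); snap("i")
E
```

```text
t 14.4 tcp [ 0.5037 -0.0986 -0.0198] lane [-64.7  -0.5 -19.8] yaw err deg -0.04 tilt [ 0.e+00 -1.e-04 -1.e+00] q [-0.193  0.345 -0.543  0.682 -0.     1.555] F [-0.46 -1.1  -0.46] w 0.0
```

View pics/i_s.png

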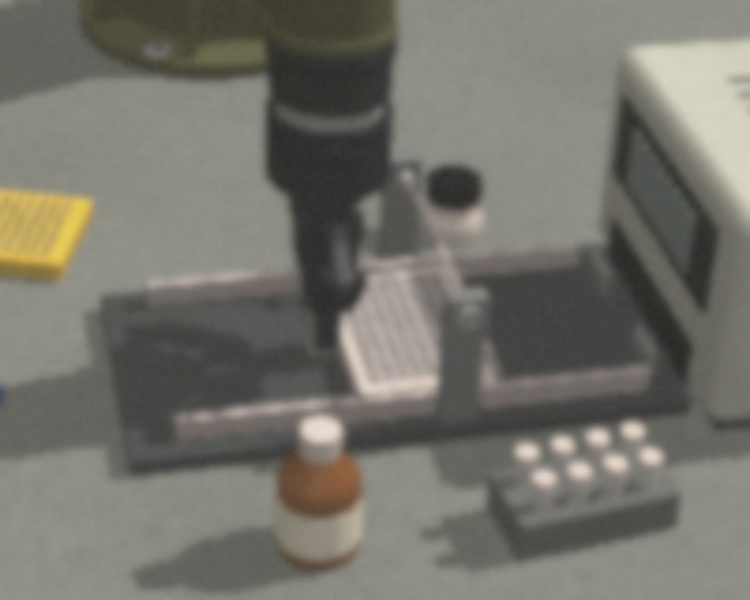

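View pics/i_t.png

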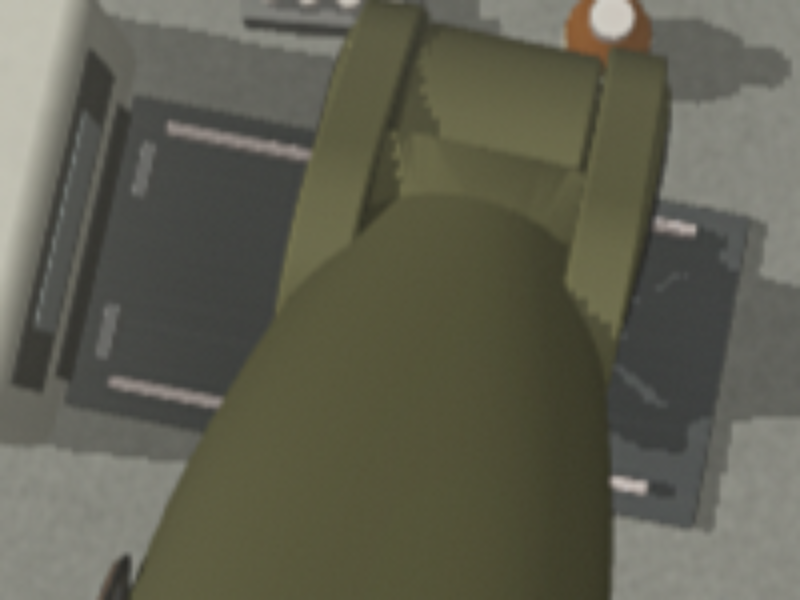

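Call:
step_arm --gripper '[1,1,1,1,1,1,1,1,1,1]' --travel '[[0.5,0,0],[0.8,0,0],[0.9,0,0],[0.9,0,0],[0.9,0,0],[0.9,0,0],[0.9,0,0],[0.9,0,0],[0.8,0,0],[0.5,0,0]]' --delta_rot '[[0,0,0],[0,0,0],[0,0,0],[0,0,0],[0,0,0],[0,0,0],[0,0,0],[0,0,0],[0,0,0],[0,0,0]]'

```text
time_s: 15.75
ee_pos: [0.5178, -0.0199, -0.0198]
eef_rot: [0.767, 0.642, -0.0, 0.0]
force: [-0.1, -0.9, -0.0]
gripper_width: -0.002
```

```bash
python3 - <<'E'
from h import *
s,M=st(); snap("j")
E
```

```text
t 15.75 tcp [ 0.5178 -0.0199 -0.0198] lane [ 15.2  -0.6 -19.8] yaw err deg -0.04 tilt [ 0.e+00 -2.e-04 -1.e+00] q [-0.038  0.353 -0.532  0.687 -0.     1.71 ] F [-0.06 -0.87 -0.04] w -0.002
```

View pics/j_s.png

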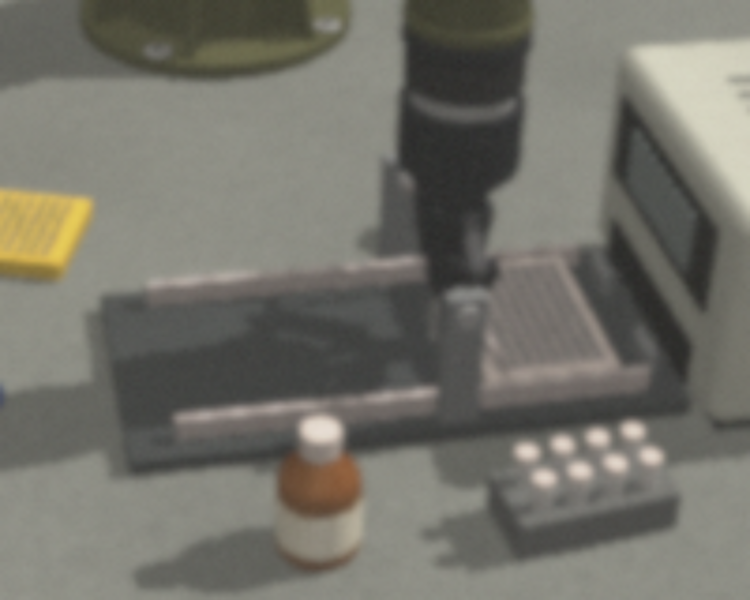

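View pics/j_t.png

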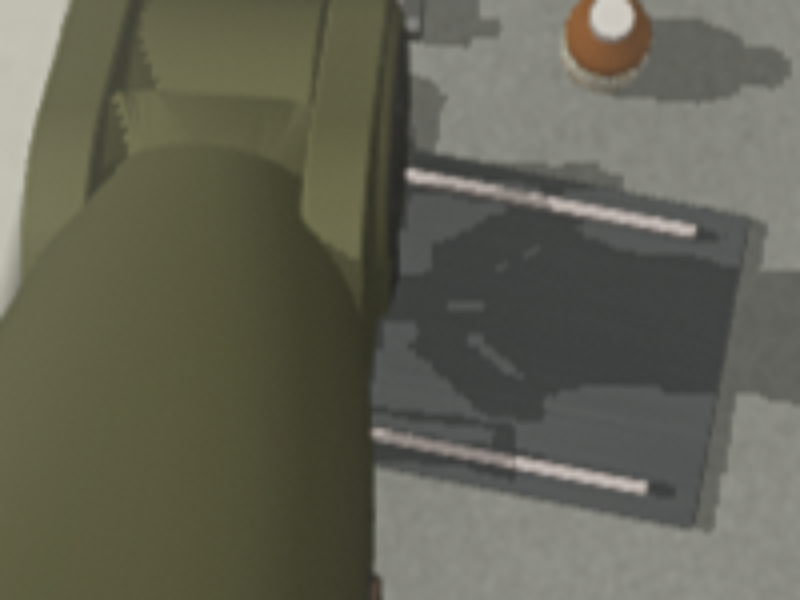

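Call:
step_arm --gripper '[1,1,1,1,1,1,1,1,1,1]' --travel '[[0.3,0,0],[0.3,0,0],[0.3,0,0],[0.2,0,0],[0.2,0,0],[0.1,0,0],[0.1,0,0],[0.1,0,0],[0.1,0,0],[0,0,0]]' --delta_rot '[[0,0,0],[0,0,0],[0,0,0],[0,0,0],[0,0,0],[0,0,0],[0,0,0],[0,0,0],[0,0,0],[0,0,0]]'

```text
time_s: 17.1
ee_pos: [0.5203, -0.0068, -0.019]
eef_rot: [0.768, 0.641, -0.002, 0.002]
force: [-5.3, -12.1, 11.0]
gripper_width: 0.002
```

```bash
python3 - <<'E'
from h import *
s,M=st(); snap("k")
E
```

```text
t 17.1 tcp [ 0.5203 -0.0068 -0.019 ] lane [ 28.6  -0.7 -19. ] yaw err deg -0.16 tilt [-4.0e-04 -6.2e-03 -1.0e+00] q [-0.009  0.355 -0.525  0.691 -0.006  1.742] F [ -5.33 -12.13  10.96] w 0.002
```

View pics/k_s.png

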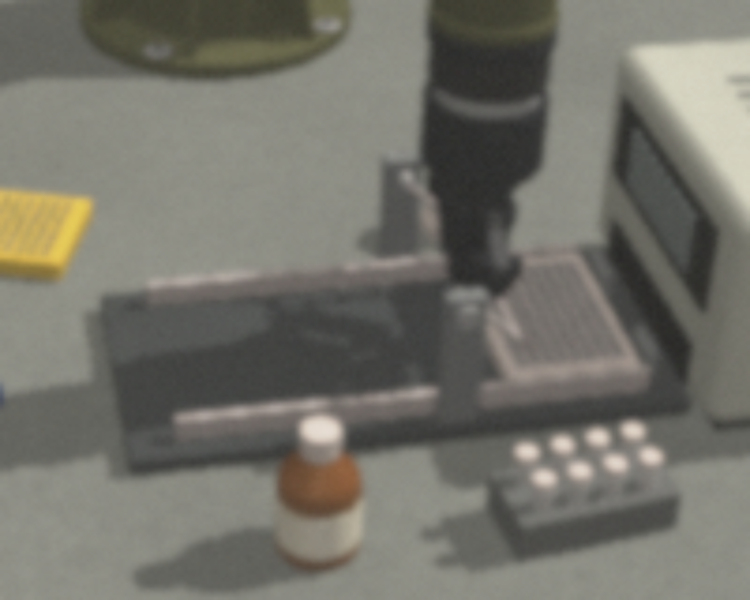

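```bash
python3 - <<'E'
from h import *
from station import imaging
a=imaging.camera("scene")["color"][:,:,::-1]
x0,y0=335,165
e=cv2.resize(np.clip(a[y0:y0+70,x0:x0+85].astype(float)*1.6,0,255).astype(np.uint8),None,fx=9,fy=8.5,interpolation=cv2.INTER_CUBIC)
e=cv2.resize(a[y0:y0+66,x0:x0+85],None,fx=9,fy=9,interpolation=cv2.INTER_CUBIC)
e=np.clip(e.astype(float)*1.7,0,255).astype(np.uint8)
cv2.imwrite("pics/l.png",e)
# home plate overlay
for q in ("LANE",):
    P=np.array([[42.75,-63.9],[42.75,63.9],[-42.75,63.9],[-42.75,-63.9]])+[84.5,0]
    u=(proj("scene",l2w(LANE,np.c_[P,np.full(4,26.4)]/1e3))-[x0,y0]+.5)*9
    print(u.round())
    cv2.polylines(e,[u.astype(int).reshape(-1,1,2)],True,(0,255,0),1); cv2.imwrite("pics/l2.png",e)
E
```

```text
[[597. 472.]
 [446. 206.]
 [154. 233.]
 [281. 506.]]
```

View pics/l2.png

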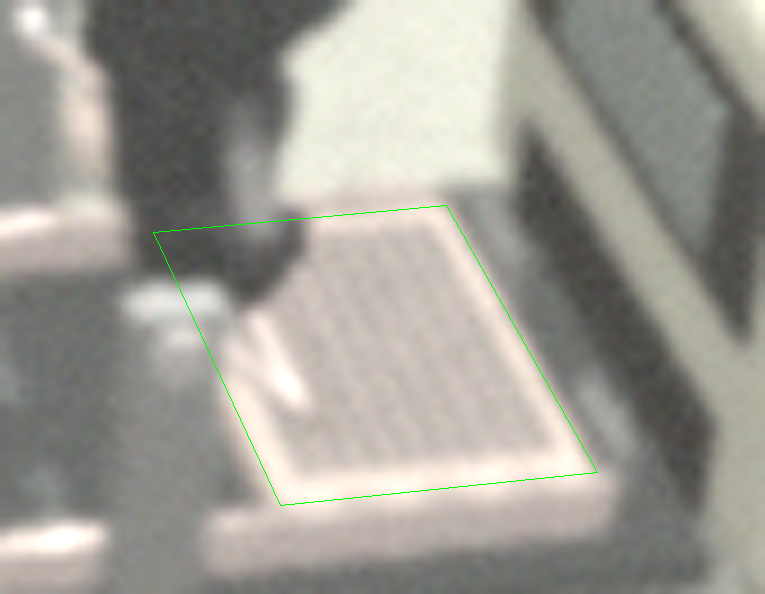

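```bash
python3 - <<'E'
from h import *
e=cv2.imread("pics/l.png")[150:560,250:680]; e=cv2.resize(e,None,fx=1.8,fy=1.43,interpolation=cv2.INTER_CUBIC)
cv2.imwrite("pics/m0.png",e)
o=cv2.resize(cv2.imread("pics/l.png"),None,fx=1,fy=1)
def pl(P,c):
    u=(proj("scene",l2w(LANE,np.array(P)/1e3))-[335,165]+.5)*9
    cv2.polylines(o,[u.astype(int).reshape(-1,1,2)],True,c,1)
for s in (-1,1):
    pl([[127.5,s*30,12],[127.5,s*60,12],[127.5,s*60,30],[127.5,s*30,30]],(0,0,255))
    pl([[125,s*68,28],[125,s*74,28],[0,s*74,28],[0,s*68,28]],(255,0,0))
    pl([[-13,s*74,104],[13,s*74,104],[13,s*86,104],[-13,s*86,104]],(255,0,255))
pl([[150,-88,12],[150,88,12],[0,88,12],[0,-88,12]],(255,255,0))
cv2.imwrite("pics/m.png",o)
E
```

```text
(no output)
```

View pics/m.png

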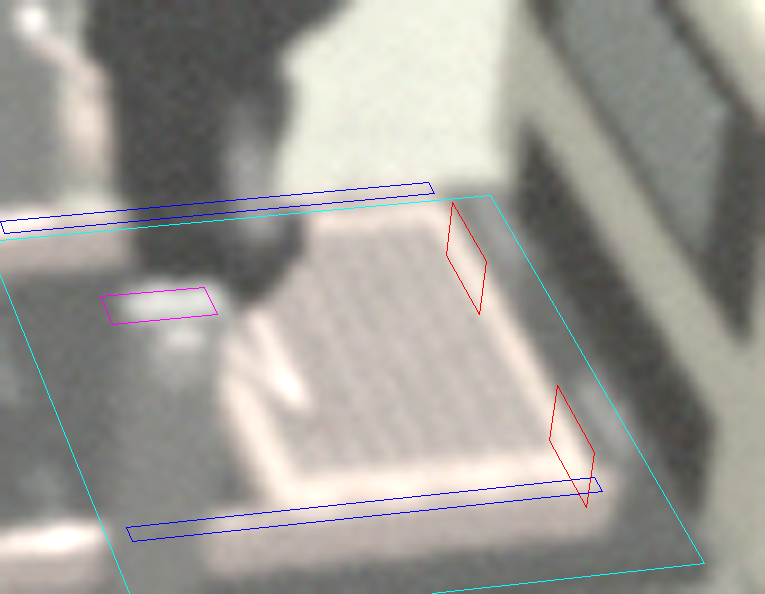

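View pics/m0.png

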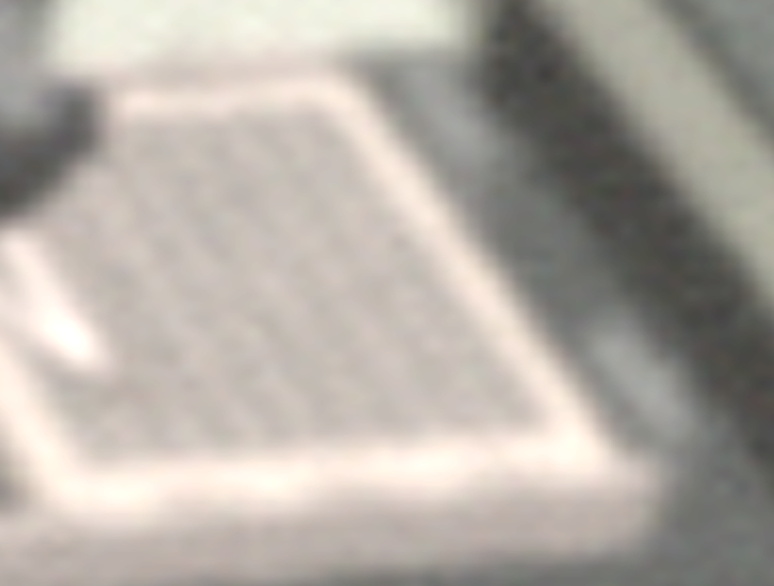

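```bash
python3 - <<'E'
from h import *
# bias-correct using scene: refit lane from scene features in l.png /9+(335,165)
f=lambda q:np.array(q)/9.+[335,165]-.5
for th in np.arange(.4,1.36,.1):
    P=[[r*np.sin(th),-65,92-r*np.cos(th)] for r in (52,72)]+[[0,62,92],[52*np.sin(th),62,92-52*np.cos(th)]]
    u=(proj("scene",l2w(LANE,np.array(P)/1e3))-[335,165]+.5)*9
    print(th.round(2),u.round().tolist())
E
```

```text
0.4 [[206.0, 461.0], [230.0, 516.0], [20.0, 46.0], [84.0, 190.0]]
0.5 [[224.0, 452.0], [255.0, 504.0], [20.0, 46.0], [101.0, 181.0]]
0.6 [[242.0, 442.0], [280.0, 490.0], [20.0, 46.0], [117.0, 172.0]]
0.7 [[259.0, 430.0], [303.0, 474.0], [20.0, 46.0], [132.0, 161.0]]
0.8 [[274.0, 417.0], [324.0, 456.0], [20.0, 46.0], [147.0, 149.0]]
0.9 [[289.0, 403.0], [344.0, 437.0], [20.0, 46.0], [160.0, 136.0]]
1.0 [[302.0, 388.0], [362.0, 417.0], [20.0, 46.0], [171.0, 121.0]]
1.1 [[313.0, 372.0], [378.0, 395.0], [20.0, 46.0], [181.0, 107.0]]
1.2 [[323.0, 356.0], [391.0, 373.0], [20.0, 46.0], [190.0, 91.0]]
1.3 [[331.0, 339.0], [403.0, 350.0], [20.0, 46.0], [197.0, 75.0]]
```

The force at the tip is 12 N backward and 11 N upward. The plate's leading edge is still about 4–5 mm short of the stops: its far corner is near (586,465) in the crop, and at home it would be near (607,470). It looks as if the gripper's flared part has jammed on the swung crossbar. I'll ease back a little, raise slightly and tilt so the tips point forward and the body leans back.

Call:
step_arm --gripper '[1,1,1,1,1,1,1,1,1,1]' --travel '[[-0.3,0,0],[0,0,-0.3],[0,0,0],[0,0,0],[0,0,0],[0,0,0],[0,0,0],[0,0,0],[0,0,0],[0,0,0]]' --delta_rot '[[0,0,0],[0,0,0],[0,0.05,0],[0,0.05,0],[0,0.05,0],[0,0.05,0],[0,0.05,0],[0,0.05,0],[0,0,0],[0,0,0]]'

```text
time_s: 18.5
ee_pos: [0.5203, -0.0062, -0.0167]
eef_rot: [0.758, 0.634, 0.115, -0.096]
force: [0.1, -1.3, -0.3]
gripper_width: 0.003
```

```bash
cat >>h.py <<'E'
def bay(tag):
    from station import imaging
    a=imaging.camera("scene")["color"][:,:,::-1]; cv2.imwrite(f"pics/{tag}_full.png",a)
    e=cv2.resize(a[155:230,315:420],None,fx=7.5,fy=7.5,interpolation=cv2.INTER_CUBIC)
    cv2.imwrite(f"pics/{tag}.png",np.clip(e.astype(float)*1.7,0,255).astype(np.uint8))
E
python3 - <<'E'
from h import *
s,M=st(); bay("n")
t=s["ee_pos"]-.036*M[:,2]; print("tip lane",w2l(LANE,t)*1e3)
E
```

```text
t 18.5 tcp [ 0.5203 -0.0062 -0.0167] lane [ 29.1  -0.6 -16.7] yaw err deg -0.05 tilt [ 0.0522  0.2907 -0.9554] q [-0.222  0.367 -0.55   0.668  0.3    1.525] F [ 0.12 -1.31 -0.33] w 0.003
tip lane [[18.49152722 -0.59701523 17.65869412]]
```

View pics/n.png

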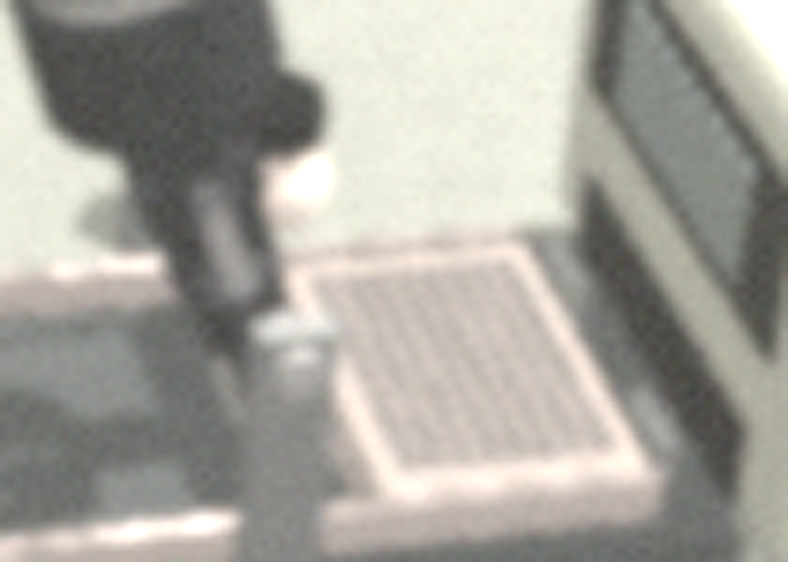

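```bash
python3 - <<'E'
from h import *
o=cv2.imread("pics/n.png")
def pj(P): return (proj("scene",l2w(LANE,np.atleast_2d(np.array(P,float))/1e3))-[315,155]+.5)*7.5+[9,-15]  # with seen bias
for th,c in ((0.0,(255,0,0)),(.2,(0,255,0)),(.4,(0,0,255)),(.55,(255,0,255))):
    for r in (52,72):
        u=pj([[r*np.sin(th),y,92-r*np.cos(th)] for y in (-65,65)]); cv2.polylines(o,[u.astype(int).reshape(-1,1,2)],False,c,1)
u=pj([[18.5,-.6,17.7]]); cv2.circle(o,tuple(u[0].astype(int)),4,(0,255,255),-1)
cv2.imwrite("pics/n2.png",o)
E
```

```text
(no output)
```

View pics/n2.png

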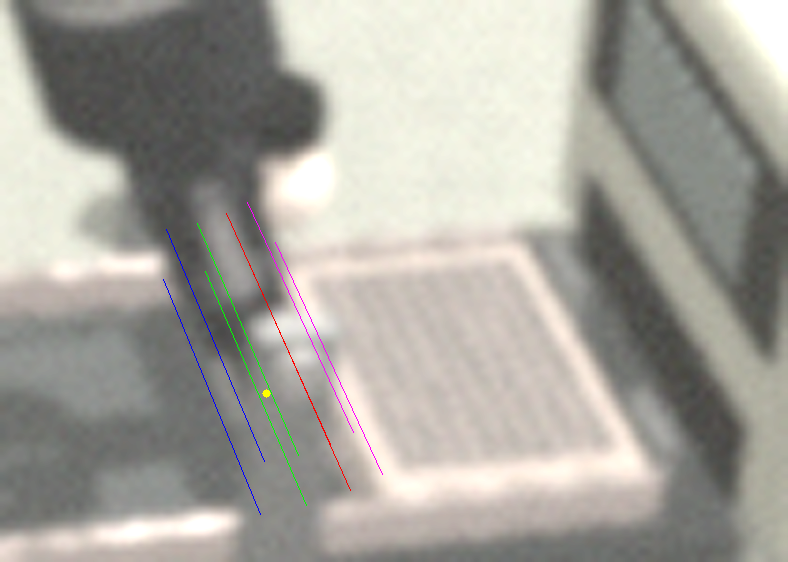

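```bash
python3 - <<'E'
from h import *
from station import imaging
a=cv2.imread("pics/n_full.png")[160:225,325:375].astype(float)
e=cv2.resize(np.clip((a-20)*1.8,0,255).astype(np.uint8),None,fx=12,fy=9,interpolation=cv2.INTER_LANCZOS4); cv2.imwrite("pics/o.png",e)
b=imaging.camera("top")["color"][:,:,::-1]; cv2.imwrite("pics/o_t.png",cv2.resize(b[135:285,200:400],(800,600)))
E
```

```text
(no output)
```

View pics/o.png

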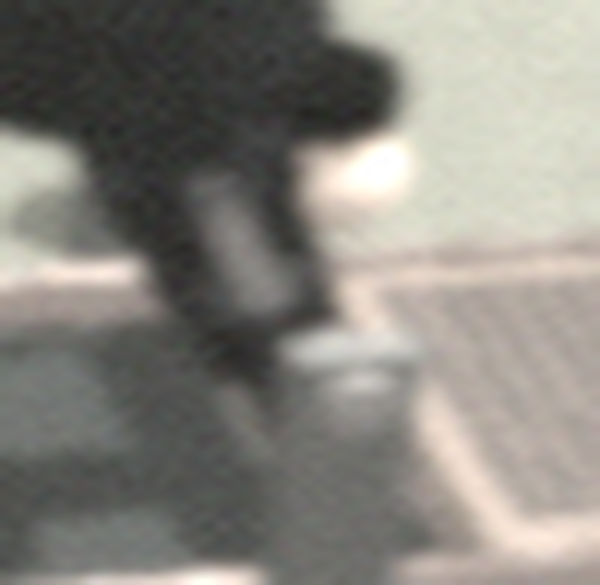

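View pics/o_t.png

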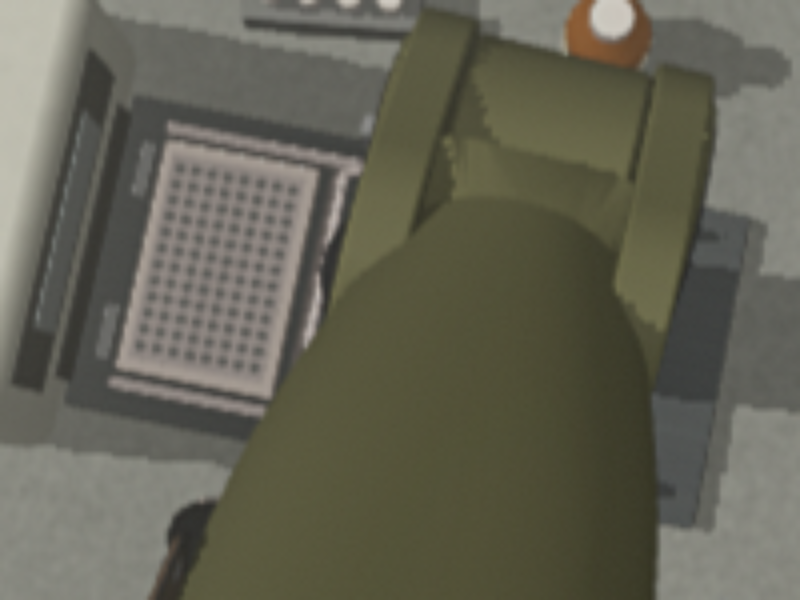

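```bash
python3 - <<'E'
from h import *
T=lambda q:np.array(q,float)/4+[200-.4,135-.4]
P=np.array([[42.75,-63.9,26.4],[-42.75,-63.9,26.4],[-42.75,63.9,26.4],[42.75,63.9,26.4]])/1e3
pp,r=fit("top",P,T([[165,138],[319,166],[270,398],[117,367]]),LANE+[.02,.08,0])
print(w2l(LANE,[[pp[0],pp[1],0]])*1e3,np.degrees(pp[2]-LANE[2]),r.round(2).tolist())
print("stop front top",w2l(LANE,unproj("top",T([[156,142],[140,195],[120,304],[105,358]]),.03))*1e3)
print("bar",w2l(LANE,unproj("top",T([[345,170],[310,335]]),.035))*1e3)
print("finger",w2l(LANE,unproj("top",T([[322,270]]),.03))*1e3)
E
```

```text
[[81.47516922 -1.5552401   0.        ]] 0.38240819309018387 [[0.12, 0.04], [-0.15, 0.3], [0.29, -0.31], [-0.26, -0.02]]
stop front top [[128.55812732 -61.52246616  30.        ]
 [130.74867478 -31.20440299  30.        ]
 [128.38691117  29.11163158  30.        ]
 [129.92342772  59.20708139  30.        ]]
bar [[ 23.67954034 -65.7238291   35.        ]
 [ 23.77353061  25.90031637  35.        ]]
finger [[ 25.19745323 -10.27807811  30.        ]]
```

The top view shows the crossbar in front of the fingers, and the plate still about 4 mm short (origin at lane x about 81.5). I'll push forward with the fingers tilted.

Call:
step_arm --gripper '[1,1,1,1,1,1,1,1,1,1]' --travel '[[0.29,0,0.09],[0.29,0,0.09],[0.29,0,0.09],[0.29,0,0.09],[0.19,0,0.06],[0.1,0,0.03],[0.1,0,0.03],[0,0,0],[0,0,0],[0,0,0]]' --delta_rot '[[0,0,0],[0,0,0],[0,0,0],[0,0,0],[0,0,0],[0,0,0],[0,0,0],[0,0,0],[0,0,0],[0,0,0]]'

```text
time_s: 19.85
ee_pos: [0.523, 0.0097, -0.0166]
eef_rot: [0.758, 0.634, 0.115, -0.096]
force: [-2.8, -0.0, 5.3]
gripper_width: -0.001
```

```bash
cat >>h.py <<'E'
def both(tag):
    from station import imaging
    b=imaging.camera("top")["color"][:,:,::-1]; cv2.imwrite(f"pics/{tag}_t.png",cv2.resize(b[135:285,200:400],(800,600)))
    bay(tag)
E
python3 - <<'E'
from h import *
s,M=st(); both("p")
t=s["ee_pos"]-.036*M[:,2]; print("tip lane",w2l(LANE,t)*1e3)
E
```

```text
t 19.85 tcp [ 0.523   0.0097 -0.0166] lane [ 45.2  -0.5 -16.6] yaw err deg -0.05 tilt [ 0.0523  0.2914 -0.9552] q [-0.191  0.364 -0.554  0.657  0.301  1.557] F [-2.83 -0.04  5.32] w -0.001
tip lane [[34.58887356 -0.48631996 17.74922003]]
```

View pics/p_t.png

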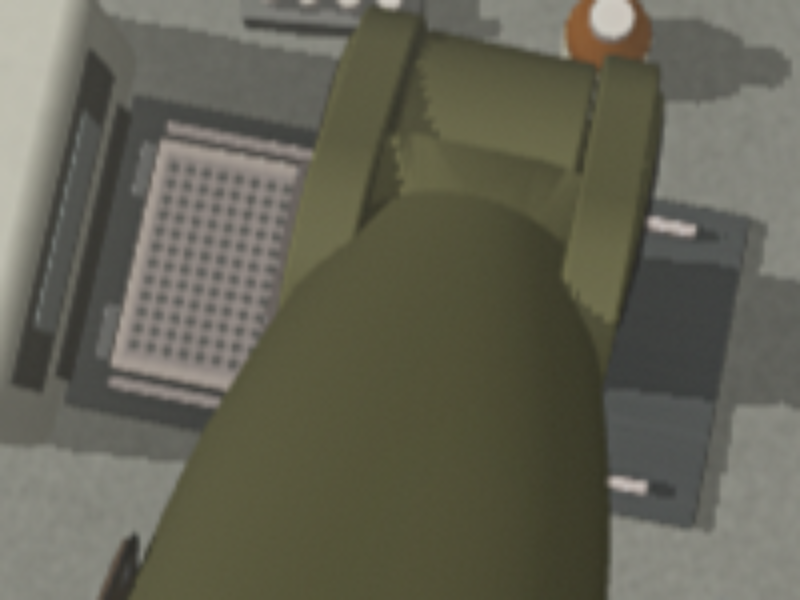

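View pics/p.png

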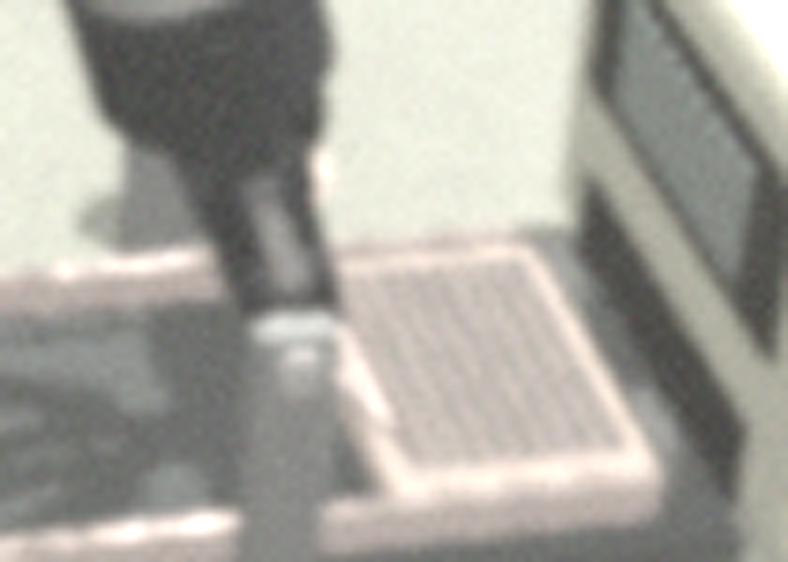

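Call:
step_arm --gripper '[1,1,1,1,1,1,1,1,1,1]' --travel '[[0.1,0,0.03],[0.1,0,0.03],[0.1,0,0.03],[0,0,0],[0,0,0],[0,0,0],[0,0,0],[0,0,0],[0,0,0],[0,0,0]]' --delta_rot '[[0,0,0],[0,0,0],[0,0,0],[0,0,0],[0,0,0],[0,0,0],[0,0,0],[0,0,0],[0,0,0],[0,0,0]]'

```text
time_s: 21.2
ee_pos: [0.5232, 0.0103, -0.0168]
eef_rot: [0.759, 0.634, 0.113, -0.094]
force: [-7.4, -8.4, 10.0]
gripper_width: -0.001
```

```bash
python3 - <<'E'
from h import *
s,M=st(); both("q")
from station import imaging
t=s["ee_pos"]-.036*M[:,2]; print("tip lane",w2l(LANE,t)*1e3)
b=imaging.camera("top")["color"][:,:,::-1][160:240,215:285]
cv2.imwrite("pics/q2.png",cv2.resize(np.clip(b.astype(float)*1.5,0,255).astype(np.uint8),None,fx=8,fy=7.4,interpolation=cv2.INTER_CUBIC))
E
```

```text
t 21.2 tcp [ 0.5232  0.0103 -0.0168] lane [ 45.9  -0.5 -16.8] yaw err deg -0.13 tilt [ 0.0519  0.2868 -0.9566] q [-0.186  0.363 -0.555  0.655  0.296  1.564] F [-7.38 -8.37  9.99] w -0.001
tip lane [[35.44051278 -0.51327928 17.65228831]]
```

View pics/q2.png

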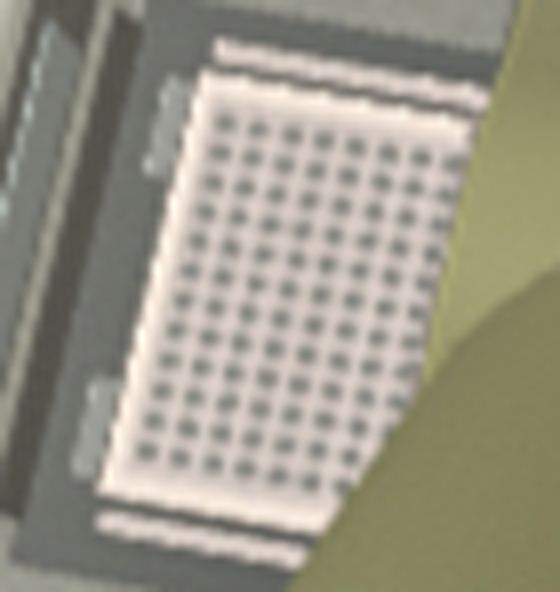

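View pics/q.png

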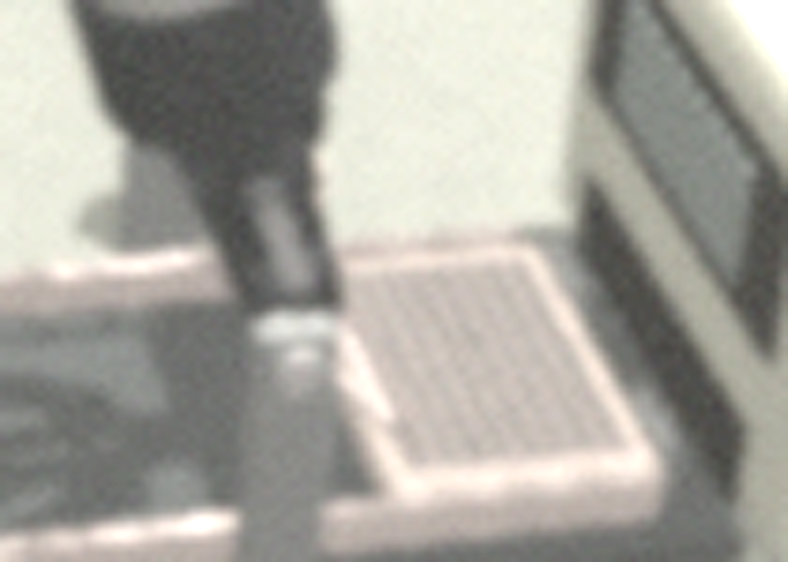

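```bash
python3 - <<'E'
from h import *
def m(q,ref): 
    w=w2l(LANE,unproj("top",np.array(q,float)/[8,7.4]+[214.5,159.5],ref))*1e3; return w.round(1).tolist()
print("plate lead", m([[203,72],[100,494],[163,240],[145,320]],.0264))
print("stops near edge top", m([[190,82],[168,172],[116,385],[97,475]],.030))
print("wall ends", m([[216,48],[97,523]],.028))
E
python3 - <<'E'
from h import *
b=cv2.imread("pics/q2.png")
from station import imaging
a=imaging.camera("top")["color"][:,:,::-1]; cv2.imwrite("pics/q3_full.png",a)
c=np.hstack([cv2.resize(a[165:190,225:255],None,fx=13,fy=13,interpolation=cv2.INTER_CUBIC),cv2.resize(a[203:228,218:248],None,fx=13,fy=13,interpolation=cv2.INTER_CUBIC)])
cv2.imwrite("pics/q3.png",np.clip(c.astype(float)*1.6,0,255).astype(np.uint8))
E
```

```text
plate lead [[127.0, -64.5, 26.4], [127.2, 63.1, 26.4], [126.8, -13.3, 26.4], [126.4, 10.8, 26.4]]
stops near edge top [[129.1, -60.3, 30.0], [129.1, -32.9, 30.0], [129.2, 31.3, 30.0], [128.5, 58.0, 30.0]]
wall ends [[124.7, -72.0, 28.0], [125.8, 71.6, 28.0]]
```

View pics/q3.png

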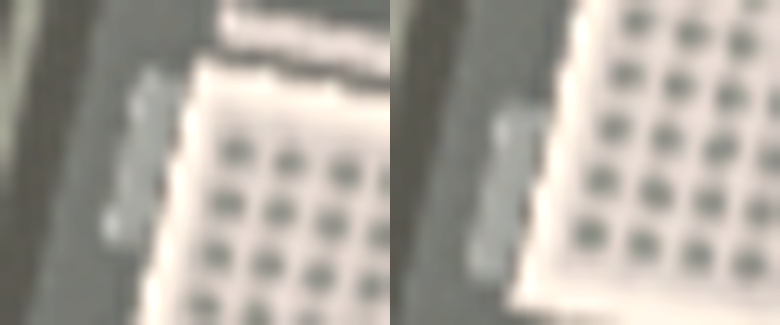

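Call:
step_arm --gripper '[1,1,1,1,1,1,1,1,1,1]' --travel '[[0.1,0,0.03],[0.1,0,0.03],[0,0,0],[0,0,0],[0,0,0],[0,0,0],[0,0,0],[0,0,0],[0,0,0],[0,0,0]]' --delta_rot '[[0,0,0],[0,0,0],[0,0,0],[0,0,0],[0,0,0],[0,0,0],[0,0,0],[0,0,0],[0,0,0],[0,0,0]]'

```text
time_s: 22.65
ee_pos: [0.5232, 0.0104, -0.0169]
eef_rot: [0.76, 0.634, 0.112, -0.093]
force: [-9.4, -15.1, 13.4]
gripper_width: 0.001
```

```bash
python3 - <<'E'
from h import *
from station import imaging
s,M=st(); 
t=s["ee_pos"]-.036*M[:,2]; print("tip lane",w2l(LANE,t)*1e3)
a=imaging.camera("top")["color"][:,:,::-1]; cv2.imwrite("pics/r_full.png",a)
o=cv2.imread("pics/q3_full.png")
f=lambda a:cv2.resize(np.clip(a.astype(float)*1.6,0,255).astype(np.uint8),None,fx=11,fy=11,interpolation=cv2.INTER_CUBIC)
c=np.vstack([np.hstack([f(i[165:190,225:255]),f(i[203:228,218:248])]) for i in (o,a)])
cv2.imwrite("pics/r3.png",c)
# subpixel shift of plate pattern
A=cv2.cvtColor(o,cv2.COLOR_BGR2GRAY)[172:225,240:258].astype(np.float32);B=cv2.cvtColor(a,cv2.COLOR_BGR2GRAY)[172:225,240:258].astype(np.float32)
print("shift px",cv2.phaseCorrelate(A,B,cv2.createHanningWindow(A.shape[::-1],cv2.CV_32F)))
E
```

```text
t 22.65 tcp [ 0.5232  0.0104 -0.0169] lane [ 46.   -0.6 -16.9] yaw err deg -0.22 tilt [ 0.0515  0.283  -0.9577] q [-0.183  0.362 -0.555  0.655  0.292  1.568] F [ -9.4  -15.07  13.41] w 0.001
tip lane [[35.60784344 -0.52754432 17.60273862]]
shift px ((-0.017969403271971274, 0.05929030799759616), 1.017292090894754)
```

View pics/r3.png

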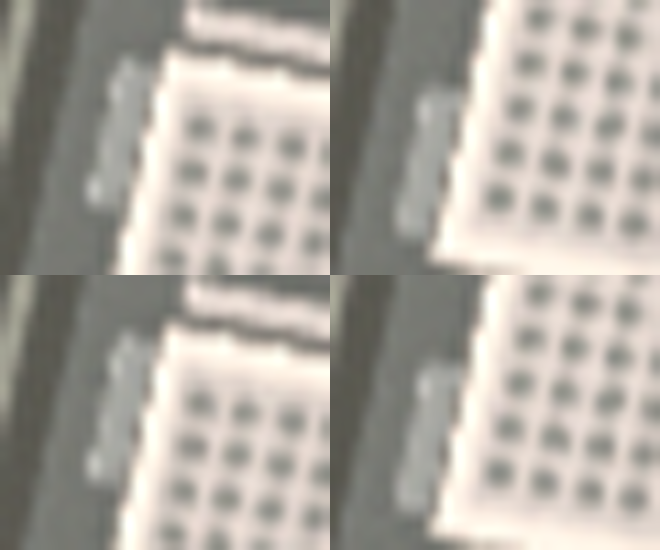

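```bash
python3 - <<'E'
from h import *
o=cv2.imread("pics/top0.png"); a=cv2.imread("pics/r_full.png")
# intensity profiles along lane x at several lane y, z=30 plane
for nm,im in(("init",o),("now",a)):
    g=cv2.cvtColor(im,cv2.COLOR_BGR2GRAY).astype(np.float32)
    xs=np.arange(118,142,1.)
    for y0 in (-45,45):
        acc=0
        for y in np.arange(y0-10,y0+11,2.):
            u=proj("top",l2w(LANE,np.c_[xs,np.full(len(xs),y),np.full(len(xs),30.)]/1e3)).astype(np.float32)
            acc=acc+cv2.remap(g,u[:,0].reshape(1,-1),u[:,1].reshape(1,-1),cv2.INTER_LINEAR)[0]
        print(nm,y0,(acc/11).astype(int).tolist())
E
```

```text
init -45 [64, 65, 65, 65, 65, 65, 65, 65, 65, 69, 77, 88, 95, 96, 97, 97, 97, 93, 82, 72, 68, 66, 67, 68]
init 45 [65, 65, 65, 65, 65, 65, 65, 64, 65, 68, 76, 88, 95, 97, 97, 97, 96, 92, 82, 72, 68, 67, 67, 67]
now -45 [114, 119, 127, 136, 145, 152, 156, 155, 145, 123, 106, 101, 102, 103, 104, 105, 105, 101, 90, 80, 76, 74, 75, 76]
now 45 [117, 122, 131, 139, 146, 152, 156, 156, 146, 124, 105, 100, 101, 103, 104, 105, 105, 100, 90, 80, 76, 74, 75, 75]
```

The plate didn't move under 16 N (image shift 0.02 px). The edge profile shows no dark gap to the stops: about 0.2 mm once the calibration bias is allowed for. So the plate is home, and I'll draw the fingers straight back.

Call:
step_arm --gripper '[1,1,1,1,1,1,1,1,1,1]' --travel '[[-0.19,0,-0.06],[-0.29,0,-0.09],[-0.48,0,-0.15],[-0.76,0,-0.24],[-0.96,0,-0.3],[-0.96,0,-0.3],[-1.2,0,-0.37],[-1.4,0,-0.43],[-1.4,0,-0.43],[-1.4,0,-0.43]]' --delta_rot '[[0,0,0],[0,0,0],[0,0,0],[0,0,0],[0,0,0],[0,0,0],[0,0,0],[0,0,0],[0,0,0],[0,0,0]]'

```text
time_s: 23.95
ee_pos: [0.5071, -0.0798, -0.0167]
eef_rot: [0.759, 0.634, 0.115, -0.096]
force: [-0.4, 0.3, -0.6]
gripper_width: 0.002
```

Call:
step_arm --gripper '[1,1,1,1,1,1,1,1,1,1]' --travel '[[-1.4,0,-0.43],[-1.4,0,-0.43],[-1.4,0,-0.43],[-1.4,0,-0.43],[-1.4,0,-0.43],[-0.5,0,-0.15],[0,0,-0.5],[0,0,-1],[0,0,-1],[0,0,0]]' --delta_rot '[[0,0,0],[0,0,0],[0,0,0],[0,0,0],[0,0,0],[0,0,0],[0,0,0],[0,0,0],[0,0,0],[0,0,0]]'

```text
time_s: 25.2
ee_pos: [0.493, -0.1636, 0.0082]
eef_rot: [0.758, 0.634, 0.115, -0.095]
force: [-0.6, 0.8, -0.3]
gripper_width: 0.001
```

```bash
python3 - <<'E'
from h import *
s,M=st(); snap("u")
t=s["ee_pos"]-.036*M[:,2]; print("tip lane",w2l(LANE,t)*1e3)
E
```

```text
t 25.2 tcp [ 0.493  -0.1636  0.0082] lane [-130.6   -1.5    8.2] yaw err deg -0.02 tilt [ 0.0542  0.2898 -0.9555] q [-0.519  0.401 -0.425  0.846  0.282  1.216] F [-0.65  0.85 -0.34] w 0.001
tip lane [[-141.21592168   -1.38114644   42.58125477]]
```

View pics/u_s.png

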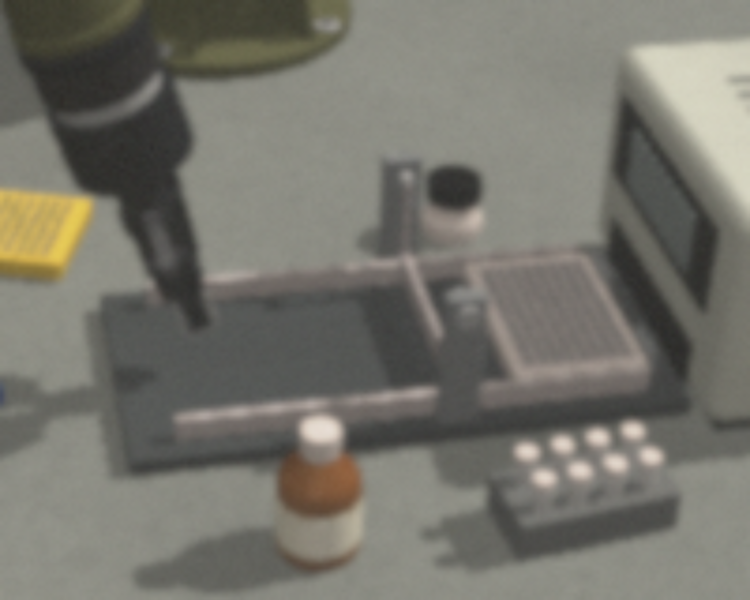

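View pics/u_t.png

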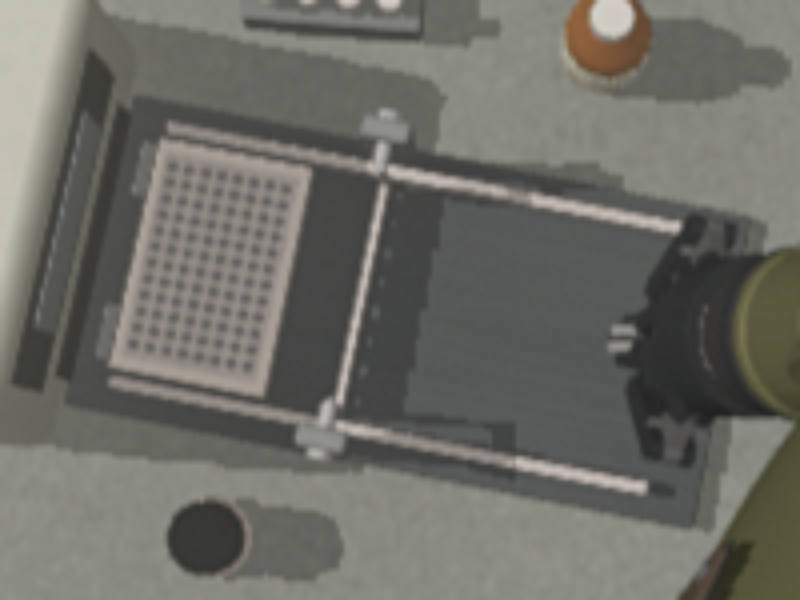

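The flap is back where it started, the plate lies at the stops, and the bystanders are in place. One last numeric check before I hand in.

```bash
python3 - <<'E'
from h import *
from station import imaging
a=imaging.camera("top")["color"][:,:,::-1]; o=cv2.imread("pics/top0.png"); r=cv2.imread("pics/r_full.png")
g=lambda i,s:cv2.cvtColor(np.ascontiguousarray(i),cv2.COLOR_BGR2GRAY)[s].astype(np.float32)
def sh(A,B): return np.round(cv2.phaseCorrelate(A,B,cv2.createHanningWindow(A.shape[::-1],cv2.CV_32F))[0],3)
print("plate vs pushed",sh(g(r,np.s_[172:225,235:258]),g(a,np.s_[172:225,235:258])))
print("flap diff max",np.abs(g(o,np.s_[178:240,281:298])-g(a,np.s_[178:240,281:298])).mean())
for n,s in (("rack",np.s_[112:145,255:315]),("bottle",np.s_[125:162,335:370]),("jar",np.s_[255:285,238:266])):
    print(n,sh(g(o,s),g(a,s)),np.abs(g(o,s)-g(a,s)).max())
gg=g(a,np.s_[:,:]);xs=np.arange(118,142,1.)
for y0 in(-45,45):
    u=[proj("top",l2w(LANE,np.c_[xs,np.full(24,y),np.full(24,30.)]/1e3)).astype(np.float32) for y in np.arange(y0-10,y0+11,2.)]
    print(np.mean([cv2.remap(gg,v[:,0].reshape(1,-1),v[:,1].reshape(1,-1),1)[0] for v in u],0).astype(int).tolist())
T=lambda q:np.array(q,float)/4+[199.6,134.6]
P=np.array([[42.75,-63.9,26.4],[-42.75,-63.9,26.4],[-42.75,63.9,26.4],[42.75,63.9,26.4]])/1e3
pp,rr=fit("top",P,T([[160,138],[312,168],[265,397],[110,366]]),LANE+[.02,.08,0]);print(w2l(LANE,[[*pp[:2],0]])*1e3,np.degrees(pp[2]-LANE[2]),np.abs(rr).max())
E
```

```text
plate vs pushed [-0.117 -0.056]
flap diff max 8.981025
rack [0.015 0.043] 16.0
bottle [0.032 0.046] 15.0
jar [ 0.012 -0.029] 15.0
[117, 122, 131, 140, 148, 155, 160, 159, 148, 126, 109, 104, 105, 106, 107, 109, 109, 105, 93, 83, 79, 77, 77, 78]
[120, 126, 135, 143, 150, 156, 160, 159, 150, 127, 108, 103, 105, 106, 108, 109, 109, 104, 93, 83, 79, 78, 78, 78]
[[84.6710373  -0.92713434  0.        ]] 0.22640022308167557 0.1787241142609446
```

```bash
python3 -c "
from station import manip
print(manip.job_done())"
```

```text
the job is handed in; nothing more can be done
None
```

I pushed the plate along the lane, under the flap and home against both stops, then drew the fingers back out. The flap fell shut behind it. I handed the job in at about 25 s; it reported no verdict.

**Last checks**
- **Plate:** its origin measured lane x 84.7 mm (home is 84.5), 0.9 mm off centre and turned 0.2°. The picture showed no dark gap at either stop, and the plate did not move when I pushed it there with about 16 N.
- **Flap:** the crossbar's ends are at the same pixels as in the first picture. My image-difference check there gave a mean of 9 grey levels. I put that down to overall brightness, since other parts of the picture had also brightened, but did not confirm it.
- **Bottle, rack and jar:** they shifted less than 0.05 px in the top view, so they have not moved.
- **Robot:** the force read about zero with the fingers clear, so it was touching nothing.

**What disagreed or went wrong**
- **Reported height:** the real fingertips stood about 36 mm above the reported TCP height. The pictures showed this before I pushed. While lowering the fingers I touched the deck behind the plate once, at about 21 N.
- **Blocked push:** with vertical fingers the push stopped about 4 mm short at about 17 N total, probably because the gripper's wider part caught on the swung flap. Tilting the fingertips 0.3 rad forward got the plate home. The highest reading was about 22 N, pressing against the stops.
- **Scene camera:** it placed the lane about 2–5 mm away from where the top camera did, so I relied on the top camera for the final position.

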